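# Right the toppled bottles into the carrier and lock its bar

## Task

The square white bottles have toppled over on the worktop. Stand every one of them upright in the wooden carrier, one to a cell and down on its floor, and then, when all are in, swing the carrier's bar over them until it rests down in its catch. Leave the other things where they are.

Things in the scene. Friction and masses are not known exactly. Their poses are not given: they have to be found in the camera images.
- carrier: Wooden bottle carrier fixed to the worktop: base plate 180 (x) x 250 (y) mm, open box 171 x 171 mm, walls 52 mm high, divided into 2 x 2 cells 78 mm wide inside, floors 7 mm up. Steel posts outside the box at x = 0: hinge post at y = +110 mm (top 122 mm), forked catch post at y = -110 mm (top 126 mm). Origin: centre of its underside; its y points roughly away from the robot, its x to the right.
- cell0 (a point): Centre of the floor of the near left cell of the carrier (x -43, y -43 mm from the carrier's origin, 7 mm up). All four cells start empty.
- cell1 (a point): Centre of the floor of the far left cell of the carrier (x -43, y +43 mm from the carrier's origin, 7 mm up). All four cells start empty.
- cell2 (a point): Centre of the floor of the near right cell of the carrier (x +43, y -43 mm from the carrier's origin, 7 mm up). All four cells start empty.
- cell3 (a point): Centre of the floor of the far right cell of the carrier (x +43, y +43 mm from the carrier's origin, 7 mm up). All four cells start empty.
- bar (a joint): Angle of the locking bar about its level hinge (parallel to the carrier's x): 0 = closed, lying level over the middle divider, its end down in the catch fork; 1.57 = upright; starts at 1.6 to 1.85, leaning outwards; stop at 1.95. Stiff hinge: it stays where it is left and takes about 1 to 2 N at its end to move.
- bar_hinge (a point): The bar's hinge point on the hinge post: carrier x = 0, y = +110 mm, 110 mm above the worktop.
- bar_grip (a point): Centre of the wooden T-grip on the free end of the bar, 235 mm from the hinge: a round rod 14 mm thick, 90 mm long, parallel to the carrier's x, centred on the 12 x 12 mm steel bar. At bar angle a it is at carrier y = 110 - 235 cos(a) mm, height 110 + 235 sin(a) mm; closed, it is just outside the catch post, whose fork is 29 mm wide in x.
- bottle0: One of up to four alike square white ceramic bottles (3 or 4 are there; None from the start = absent). Body 54 x 54 x 88 mm, then a taper to a round cork-coloured neck, 30 mm across, free to grip 102 to 145 mm (its end) from the base; 0.2 to 0.4 kg. Origin: centre of the base; z runs from base to neck. Starts lying on a flat side, axis 27 mm above the worktop, neck roughly to the robot's right.
- bottle1: One of up to four alike square white ceramic bottles (3 or 4 are there; None from the start = absent). Body 54 x 54 x 88 mm, then a taper to a round cork-coloured neck, 30 mm across, free to grip 102 to 145 mm (its end) from the base; 0.2 to 0.4 kg. Origin: centre of the base; z runs from base to neck. Starts lying on a flat side, axis 27 mm above the worktop, neck roughly to the robot's right.
- bottle2: One of up to four alike square white ceramic bottles (3 or 4 are there; None from the start = absent). Body 54 x 54 x 88 mm, then a taper to a round cork-coloured neck, 30 mm across, free to grip 102 to 145 mm (its end) from the base; 0.2 to 0.4 kg. Origin: centre of the base; z runs from base to neck. Starts lying on a flat side, axis 27 mm above the worktop, neck roughly to the robot's right.
- bottle3: One of up to four alike square white ceramic bottles (3 or 4 are there; None from the start = absent). Body 54 x 54 x 88 mm, then a taper to a round cork-coloured neck, 30 mm across, free to grip 102 to 145 mm (its end) from the base; 0.2 to 0.4 kg. Origin: centre of the base; z runs from base to neck. Starts lying on a flat side, axis 27 mm above the worktop, neck roughly to the robot's right.
- mug: A blue mug, 80 mm wide, 90 mm tall, beyond the bottles. Origin: centre of its underside. A bystander: leave it alone.
- mill: A dark wooden pepper mill, 58 mm wide, 140 mm tall, beyond the bottles. Origin: centre of its underside. A bystander: leave it alone.
- jam: An amber jar, 68 mm wide, 95 mm tall, beyond the bottles. Origin: centre of its underside. A bystander: leave it alone.
- dish: A small blue bowl, 110 mm wide, 40 mm tall, beyond the carrier. Origin: centre of its underside. A bystander: leave it alone.

How it is judged:
On the way, in this order (a step that is already met when the one before it is completed fails the run):
1. every bottle stands upright in a cell of the carrier, the bar still open (x of bottle0 in the frame of carrier between -0.08 and 0.08 m and y of bottle0 in the frame of carrier between -0.08 and 0.08 m and z of bottle0 in the frame of carrier between 0 and 0.016 m and angle between each of bottle0, bottle1, bottle2, bottle3's own z axis and vertical below 0.15 rad and x of bottle1 in the frame of carrier between -0.08 and 0.08 m and y of bottle1 in the frame of carrier between -0.08 and 0.08 m and z of bottle1 in the frame of carrier between 0 and 0.016 m and x of bottle2 in the frame of carrier between -0.08 and 0.08 m and y of bottle2 in the frame of carrier between -0.08 and 0.08 m and z of bottle2 in the frame of carrier between 0 and 0.016 m and x of bottle3 in the frame of carrier between -0.08 and 0.08 m and y of bottle3 in the frame of carrier between -0.08 and 0.08 m and z of bottle3 in the frame of carrier between 0 and 0.016 m and value of joint bar above 0.5 rad), for 0.2 s.
2. the bar is swung over into its catch (value of joint bar below 0.06 rad), for 0.2 s.
At the end, for the whole second after the job is handed in: Every bottle present stands in the carrier's cells (base within 80 mm of the carrier's centre in its x and y, under 16 mm above the worktop, within 0.15 rad of upright), at rest, and the bar is closed to within 0.06 rad of level in its catch (x of bottle0 in the frame of carrier between -0.08 and 0.08 m and y of bottle0 in the frame of carrier between -0.08 and 0.08 m and z of bottle0 in the frame of carrier between 0 and 0.016 m and angle between each of bottle0, bottle1, bottle2, bottle3's own z axis and vertical below 0.15 rad and x of bottle1 in the frame of carrier between -0.08 and 0.08 m and y of bottle1 in the frame of carrier between -0.08 and 0.08 m and z of bottle1 in the frame of carrier between 0 and 0.016 m and x of bottle2 in the frame of carrier between -0.08 and 0.08 m and y of bottle2 in the frame of carrier between -0.08 and 0.08 m and z of bottle2 in the frame of carrier between 0 and 0.016 m and x of bottle3 in the frame of carrier between -0.08 and 0.08 m and y of bottle3 in the frame of carrier between -0.08 and 0.08 m and z of bottle3 in the frame of carrier between 0 and 0.016 m and linear speed of each of bottle0, bottle1, bottle2, bottle3 below 0.02 m/s and value of joint bar below 0.06 rad); the robot touches nothing.
It fails at once if the mug is knocked over or moved more than 60 mm (distance of mug from where it was at the start of the episode above 0.06 m or angle between mug's own z axis and vertical above 0.6 rad).
It fails at once if the mill is knocked over or moved more than 60 mm (distance of mill from where it was at the start of the episode above 0.06 m or angle between mill's own z axis and vertical above 0.6 rad).
It fails at once if the jam is knocked over or moved more than 60 mm (distance of jam from where it was at the start of the episode above 0.06 m or angle between jam's own z axis and vertical above 0.6 rad).
It fails at once if the dish is knocked over or moved more than 60 mm (distance of dish from where it was at the start of the episode above 0.06 m or angle between dish's own z axis and vertical above 0.6 rad).
Of bottle0, bottle1, bottle2, bottle3 only 3 to 4 are there at a start; the rules pass over those that are not, and their reading is None.
At some moment in a run one of bottle0, bottle1, bottle2, bottle3 may be knocked a few centimetres aside while the robot is not near it.
Once in a run the grip may slacken for a moment while it holds something.
It also fails if it takes over 210 s, if anything falls off the work surface, if the arm or the gripper's body presses on something with over 40 N, if the wrist force passes 120 N, or if a joint passes its speed limit or range.

## Robot

A 7-joint arm with a two-finger parallel gripper is mounted at the origin on the work surface. World frame = base frame: x ahead of the robot, y to its left, z up, the work surface at z = 0. Lengths are in m, angles in rad, forces in N, time in s.
With the tool pointing down it reaches from about 0.425 to 0.925 m from the base axis. Payload 6.8 kg.
Tool frame: the origin (TCP) lies at the very end of the fingers, on their centre line; the grasp point (between the pads) lies 19 mm behind it; z points along the fingers, y is the direction in which the jaws open and shut (so a half turn about z gives the same grasp; the last joint's range is limited). The gripper opens to 85 mm and grips with 20 to 120 N. Pads are 22 mm wide; open, the fingers measure 114 mm over their backs; the gripper's body (76 mm by 85 mm) begins 54 mm behind the grasp point. The pads swing forward as they close: fully open they stand 13 mm farther back than shut.
Start: joints at [-1.264, 0.477, 0.022, 1.555, -0.011, 1.109, -0.083], TCP at [0.272, 0.618, 0.231] pointing down, gripper open.
Joint ranges: [-2.96, 2.96], [-0.34, 2.1], [-1.41, 1.46], [0.24, 2.44], [-1.37, 4.51], [0.17, 1.92], [-2.96, 2.96]. Speed limits (rad/s): [2.39, 2.39, 3.14, 3.14, 3.14, 3.14, 3.14].

## Interface

Orientations are given as a rotation vector (axis times angle).
In Python, from bench import monitor, viewer, job gives the robot as it stands. The module is installed in compiled form; this text tells all that it offers.
- The arm moves only by the tool drive_tool, never from a script. Its argument "commands" is a list of rows, each an object with "linear": the shift along the tool's x, y, z in m, a list of three; "dr": the turn, a rotation vector about the tool's x, y, z in degrees, a list of three; "jaw": the closure, from 0 (fully open) to 1 (shut). A call has 1 to 8 rows; each row shifts and turns the pose as measured when the row begins, along the tool's axes as they then stand; what a row does not reach is not made up. A row lasts 1/8 s, in which the tool goes at most 62.5 mm and 10.7 degrees, less where a joint would pass 70% of its speed; a pose out of reach is approached as far as the arm can. A call is refused whole if a number of a shift passes 0.0625 or a number of a turn 10.7, either way. A call with a gripper value outside its range is refused whole. The fingers move at their own pace and stop on an object; "force" is the grip in N (left out, the last holds). Time passes only in rows, so rows that do not move let the fingers close. It gives the time, the measured TCP pose, the force and the opening at its end, in the units of the state.
- monitor.get_obs(): the state, without advancing time (a new reading comes with each control period).
- viewer.grab_frame(name): name is "scene" or "side" or "wrist"; returns the picture (384x512x3 uint8, red, green, blue); there is no depth.
- viewer.calibration(name): a dict with "K" (3x3 intrinsics, pixels), "R" (3x3) and "t" (3): a world point X has camera coordinates R X + t. Camera axes: x right, y down, z forward; pixel columns grow to the right and rows downward; lengths in m; the calibration is good to about 2 mm. A picture is of the moment at which its call begins: read the wrist's pose just before it. calibration takes no time and is no camera call; for the wrist camera it gives the pose at the moment of the call.
- job.hand_in(): hands the job in, once; it reports no verdict.
The state is a dict: "clock": time; "joints": joint angles; "qvel": joint speeds; "tau": joint torques, N m; "tcp_pos": TCP position; "orientation": TCP orientation; "contact_force": force on the tool from outside, world axes, zero at the start; "moment": the same for the moment, N m; "grip_width": finger opening in m.
Only numpy, scipy, OpenCV 4.12 (cv2) and the standard library are available. Lean on these libraries where they do the work, as an engineer would, in place of code of your own. Each camera call takes 0.05 s, during which the arm holds its last target.

## Working session

There is one attempt and no reset: what is moved stays moved. The work goes in short steps, Python scripts to look and compute and a tool call to move; the robot and the scene stay as the last step left them, time stands still between calls to the robot, and variables do not carry over. Pictures are saved under pics/ and viewed, and the job is handed in when it is done.

Besides the shell and the picture viewer there is one more tool, called in YAML: its name, and indented under it one key for each argument. drive_tool: Moves the arm, as the interface text tells. Its arguments: {"type":"object","properties":{"commands":{"type":"array"},"force":{"type":"number"}},"required":["commands"]}

```bash
mkdir -p pics; ls; python3 - <<'E'
from bench import monitor, viewer, job
import cv2
o=monitor.get_obs(); print(o)
for n in ("scene","side","wrist"):
    c=viewer.calibration(n); print(n,c)
    cv2.imwrite(f"pics/{n}0.png",viewer.grab_frame(n)[:,:,::-1])
E
```

```text
pics
{'clock': 0.0, 'joints': array([-1.2640986 ,  0.47782071,  0.02231549,  1.55648284, -0.01146872,
        1.10932869, -0.08307887]), 'qvel': array([ 0.0006554 ,  0.00038343,  0.0009745 ,  0.00127067,  0.00031261,
       -0.00106387,  0.00040471]), 'tau': array([ 4.67141635e-04, -5.96452045e+01,  1.60812624e+00, -2.81194675e+01,
        1.24586347e-02,  9.29083413e-03, -4.66557523e-06]), 'tcp_pos': array([0.27178891, 0.61718625, 0.23029821]), 'orientation': array([-6.46733227e-01, -3.07406142e+00,  2.97969585e-03]), 'contact_force': array([ 0.88264669, -0.28837442,  0.59608004]), 'moment': array([ 0.05186377, -0.00497937, -0.04810863]), 'grip_width': 0.08542013637236637}
scene {'K': array([[414.68776215,   0.        , 259.02058038],
       [  0.        , 414.68776215, 184.88194483],
       [  0.        ,   0.        ,   1.        ]]), 'R': array([[ 0.87470265,  0.48461025,  0.0069411 ],
       [ 0.31010701, -0.54861009, -0.77644099],
       [-0.37246331,  0.68130747, -0.63015174]]), 't': array([-0.51295946, -0.07659114,  1.37036345])}
side {'K': array([[463.09209597,   0.        , 257.08595912],
       [  0.        , 463.09209597, 184.64392066],
       [  0.        ,   0.        ,   1.        ]]), 'R': array([[ 8.50832391e-01, -5.25436655e-01, -7.50812347e-04],
       [-4.02368413e-01, -6.50629389e-01, -6.44034982e-01],
       [ 3.37911086e-01,  5.48267927e-01, -7.64995672e-01]]), 't': array([-0.46457639,  0.30698937,  1.09773342])}
wrist {'K': array([[315.7691084 ,   0.        , 253.8976844 ],
       [  0.        , 315.7691084 , 187.52496124],
       [  0.        ,   0.        ,   1.        ]]), 'R': array([[ 0.40349502,  0.91498044, -0.0015996 ],
       [ 0.88179653, -0.38839358,  0.2675543 ],
       [ 0.24418568, -0.10936735, -0.96354146]]), 't': array([-0.67442115, -0.03463381,  0.37939036])}
```

View pics/scene0.png

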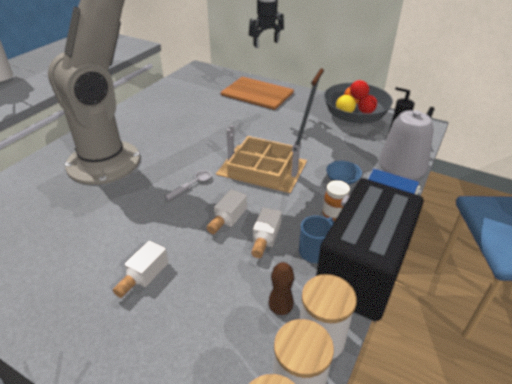

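View pics/side0.png

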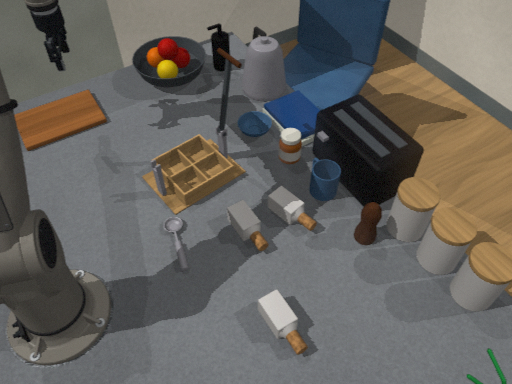

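View pics/wrist0.png

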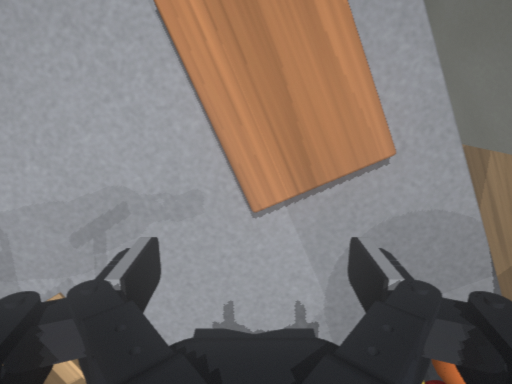

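The two pictures show three bottles lying down: in scene near (145,265), (228,213) and (266,230), with the same three in side. The carrier is at (263,163) in scene with the bar leaning outwards. The wrist picture shows only the cutting board. I'll enlarge the pictures for point picking.

```bash
cat > h.py <<'E'
import numpy as np, cv2
from scipy.spatial.transform import Rotation as Rn
from bench import monitor, viewer
def ray(c,u):
    d=np.linalg.inv(c["K"])@np.array([u[0],u[1],1.]); R,t=np.array(c["R"]),np.array(c["t"])
    return -R.T@t, R.T@d
def plane(c,u,z):
    o,d=ray(c,u); return o+d*(z-o[2])/d[2]
def proj(c,X):
    p=c["K"]@(c["R"]@np.asarray(X,float)+c["t"]); return p[:2]/p[2]
def tri(c1,u1,c2,u2):
    o1,d1=ray(c1,u1);o2,d2=ray(c2,u2)
    A=np.stack([d1,-d2],1); s=np.linalg.lstsq(A,o2-o1,rcond=None)[0]
    a,b=o1+d1*s[0],o2+d2*s[1]; return (a+b)/2,np.linalg.norm(a-b)
E
python3 - <<'E'
import cv2
a=cv2.imread("pics/scene0.png"); b=cv2.imread("pics/side0.png")
cv2.imwrite("pics/zs.png",cv2.resize(a[60:310,100:350],None,fx=2.4,fy=2.4,interpolation=cv2.INTER_CUBIC))
cv2.imwrite("pics/zd.png",cv2.resize(b[120:360,130:330],None,fx=2.5,fy=2.5,interpolation=cv2.INTER_CUBIC))
E
```

```text
(no output)
```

View pics/zs.png

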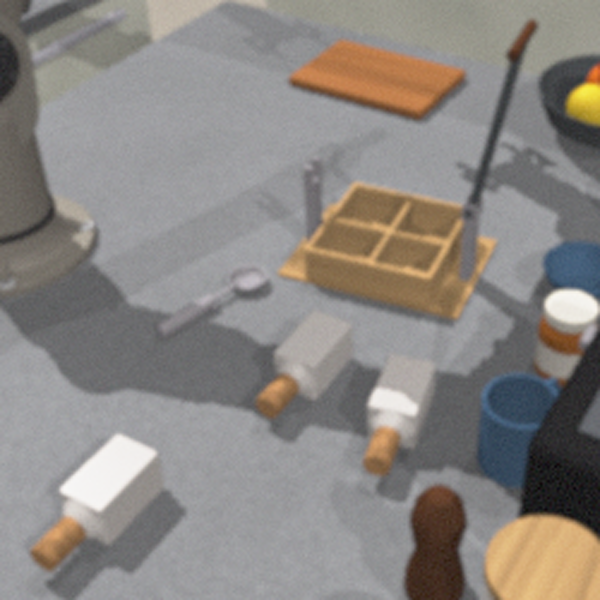

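View pics/zd.png

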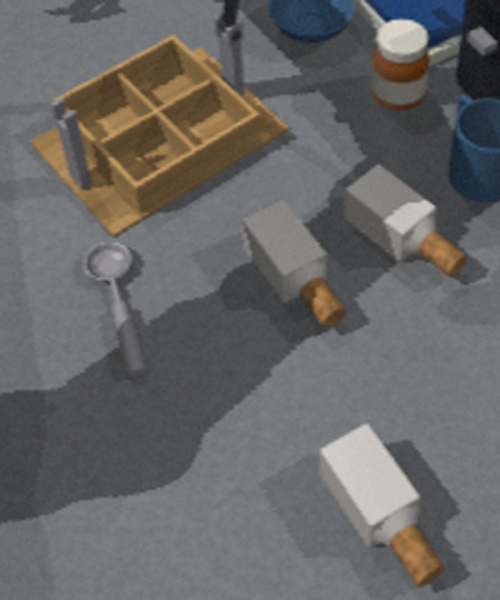

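```bash
python3 - <<'E'
from h import *
np.set_printoptions(precision=4,suppress=True)
S=viewer.calibration("scene");D=viewer.calibration("side")
s=lambda u,v:(100+u/2.4,60+v/2.4)
d=lambda u,v:(130+u/2.5,120+v/2.5)
def p(n,pts,f,c,z): print(n,[plane(c,f(*q),z)[:2].round(4).tolist() for q in pts])
p("box top scene",[(357,184),(467,208),(430,278),(307,250),(388,230)],s,S,.052)
p("box top side",[(173,38),(258,117),(137,180),(62,97),(158,116)],d,D,.052)
p("base scene",[(280,272),(457,317),(496,240)],s,S,.01)
p("base side",[(33,145),(115,233),(288,128)],d,D,.01)
print("grip",tri(S,s(522,40),D,(229,57)))
print("catch top",tri(S,s(313,165),D,d(67,108)))
for n,sp,dp in [("A",[(118,435),(160,455),(103,513),(62,488)],[(321,460),(366,427),(418,500),(372,541)]),
 ("B",[(313,312),(354,329),(317,374),(277,352)],[(244,228),(284,203),(328,255),(287,298)]),
 ("C",[(393,355),(436,366),(418,410),(369,402)],[(345,190),(378,168),(436,212),(400,256)])]:
    p(n+" scene",sp,s,S,.054); p(n+" side",dp,d,D,.054)
for n,a,b in [("A",(42,556),(431,570)),("B",(267,405),(335,315)),("C",(377,464),(456,266))]:
    print(n,"neck end",tri(S,s(*a),D,d(*b)))
for n,a in [("jam",(565,375)),("mug",(510,470)),("mill",(435,598))]: print(n,plane(S,s(*a),0))
E
```

```text
box top scene [[0.3809, 0.2987], [0.5414, 0.3203], [0.5677, 0.1567], [0.4038, 0.1313], [0.4728, 0.2216]]
box top side [[0.5363, 0.3209], [0.5598, 0.153], [0.4004, 0.1417], [0.3809, 0.3007], [0.4628, 0.2148]]
base scene [[0.3669, 0.1201], [0.6097, 0.1516], [0.5851, 0.3267]]
base side [[0.3306, 0.2874], [0.3574, 0.1199], [0.599, 0.1529]]
grip (array([0.6197, 0.256 , 0.3386]), np.float64(0.00117656290742998))
catch top (array([0.3626, 0.2164, 0.1211]), np.float64(7.7608983881809e-05))
A scene [[0.4086, -0.2383], [0.4634, -0.2388], [0.4629, -0.3231], [0.4077, -0.3191]]
A side [[0.3977, -0.2459], [0.4507, -0.2399], [0.4511, -0.3239], [0.3956, -0.3336]]
B scene [[0.4779, 0.0276], [0.5356, 0.0248], [0.5383, -0.0606], [0.48, -0.0521]]
B side [[0.4674, 0.0212], [0.5206, 0.0279], [0.5245, -0.0552], [0.4611, -0.0785]]
C scene [[0.5963, 0.0077], [0.6466, 0.0152], [0.6606, -0.0553], [0.6095, -0.0703]]
C side [[0.5862, 0.0084], [0.6339, 0.0155], [0.6528, -0.0682], [0.5875, -0.0956]]
A neck end (array([ 0.4309, -0.3761,  0.0304]), np.float64(0.002191561496811636))
B neck end (array([ 0.501 , -0.1066,  0.0274]), np.float64(0.0005635742119338666))
C neck end (array([ 0.6457, -0.1186,  0.0219]), np.float64(0.0021113651787580292))
jam [ 0.7622  0.1293 -0.    ]
mug [ 0.7639 -0.0383  0.    ]
mill [ 0.765  -0.2187  0.    ]
```

```bash
python3 - <<'E'
from h import *
np.set_printoptions(precision=4,suppress=True)
S=viewer.calibration("scene");D=viewer.calibration("side")
s=lambda u,v:(100+(u+.5)/2.4-.5,60+(v+.5)/2.4-.5)
d=lambda u,v:(130+(u+.5)/2.5-.5,120+(v+.5)/2.5-.5)
for n,sp,dp in [("A",[(118,435),(160,455),(103,513),(62,488)],[(321,460),(366,427),(418,500),(372,541)]),
 ("B",[(313,312),(354,329),(317,374),(277,352)],[(244,228),(284,203),(328,255),(287,298)]),
 ("C",[(393,355),(436,366),(418,410),(369,402)],[(345,190),(378,168),(436,212),(400,256)]),
 ("box",[(467,208),(430,278),(307,250),(357,184),(388,230)],[(173,38),(258,117),(137,180),(62,97),(158,116)])]:
  for a,b in zip(sp,dp): print(n,*tri(S,s(*a),D,d(*b)))
print(ray(S,(0,0))[0],ray(D,(0,0))[0])
E
```

```text
A [ 0.4011 -0.237   0.0453] 0.008289403063973558
A [ 0.4545 -0.2327  0.0427] 0.0028472653491877
A [ 0.4545 -0.3183  0.0434] 0.0022331342283115
A [ 0.3999 -0.322   0.0448] 0.014992067318268883
B [0.4714 0.0321 0.0457] 0.006676802831798798
B [0.5259 0.0392 0.0399] 0.0005715624409036978
B [ 0.5291 -0.047   0.0407] 0.0019037461621912947
B [ 0.4708 -0.0553  0.0402] 0.025150422681745097
C [0.5904 0.0165 0.0448] 0.0011461163875020875
C [0.6402 0.026  0.0423] 0.0021352876813068417
C [ 0.6578 -0.0584  0.0501] 0.011189853021394771
C [ 0.6007 -0.0719  0.0382] 0.02488278404061192
box [0.5377 0.3263 0.0483] 0.00018321001303614218
box [0.5632 0.1617 0.046 ] 0.003863938869915925
box [0.3993 0.1405 0.0495] 0.007482182180207346
box [0.3799 0.2996 0.0533] 0.002068794123311645
box [0.4666 0.2274 0.0442] 0.006540537496246582
[ 0.9828 -0.7271  0.8076] [ 0.1479 -0.6462  1.0371]
```

```bash
cat >> h.py <<'E'
def obs():
    o=monitor.get_obs(); return o, np.array(o["tcp_pos"]), Rn.from_rotvec(o["orientation"])
def tool(yaw,theta):
    """tool y at azimuth yaw (deg), z = down tilted by theta(deg) toward +90deg of yaw (left of y)"""
    y=np.array([np.cos(np.radians(yaw)),np.sin(np.radians(yaw)),0]); h=np.array([-y[1],y[0],0])
    th=np.radians(theta); z=h*np.sin(th)-np.array([0,0,np.cos(th)])
    return Rn.from_matrix(np.stack([np.cross(y,z),y,z],1))
def plan(p1,R1,n=None,p0=None,R0=None,vmax=.055,wmax=9.5):
    if p0 is None: o,p0,R0=obs()
    p1=np.array(p1); rv=(R0.inv()*R1).as_rotvec(); a=np.degrees(np.linalg.norm(rv))
    m=int(np.ceil(max(np.linalg.norm(p1-p0)/vmax,a/wmax,1)))
    n=n or m
    st=Rn.from_rotvec(rv/n)
    dw=(p1-p0)/n; R=R0
    print("rows",n)
    for i in range(n):
        print((R.inv().apply(dw)).round(4).tolist(),np.degrees(rv/n).round(2).tolist()); R=R*st
E
python3 - <<'E'
from h import *
np.set_printoptions(precision=4,suppress=True)
o,p,R=obs(); c=viewer.calibration("wrist")
cc=-c["R"].T@c["t"]; print("cam off tool",R.inv().apply(cc-p)); print("cam axes in tool\n",R.inv().as_matrix()@c["R"].T)
plan([.47,.10,.33],tool(0,0))
E
```

```text
cam off tool [ 0.0678  0.0004 -0.1433]
cam axes in tool
 [[-0.0006 -0.9636 -0.2674]
 [ 1.     -0.0006 -0.0001]
 [-0.0001 -0.2674  0.9636]]
rows 11
[-0.0354, -0.0358, -0.009] [-0.01, 0.0, 6.02]
[-0.039, -0.0319, -0.009] [-0.01, 0.0, 6.02]
[-0.0421, -0.0276, -0.009] [-0.01, 0.0, 6.02]
[-0.0448, -0.023, -0.009] [-0.01, 0.0, 6.02]
[-0.047, -0.0182, -0.009] [-0.01, 0.0, 6.02]
[-0.0486, -0.0132, -0.009] [-0.01, 0.0, 6.02]
[-0.0497, -0.008, -0.009] [-0.01, 0.0, 6.02]
[-0.0503, -0.0028, -0.009] [-0.01, 0.0, 6.02]
[-0.0503, 0.0025, -0.009] [-0.01, 0.0, 6.02]
[-0.0498, 0.0078, -0.009] [-0.01, 0.0, 6.02]
[-0.0487, 0.013, -0.009] [-0.01, 0.0, 6.02]
```

drive_tool:
  commands:
    - {"linear": [-0.035,-0.036,-0.012],"dr": [0,0,6],"jaw": 0.4}
    - {"linear": [-0.039,-0.032,-0.012],"dr": [0,0,6],"jaw": 0.4}
    - {"linear": [-0.042,-0.028,-0.012],"dr": [0,0,6],"jaw": 0.4}
    - {"linear": [-0.045,-0.023,-0.012],"dr": [0,0,6],"jaw": 0.4}
    - {"linear": [-0.047,-0.018,-0.012],"dr": [0,0,6],"jaw": 0.4}
    - {"linear": [-0.049,-0.013,-0.012],"dr": [0,0,6],"jaw": 0.4}
    - {"linear": [-0.05,-0.008,-0.012],"dr": [0,0,6],"jaw": 0.4}
    - {"linear": [-0.05,-0.003,-0.012],"dr": [0,0,6],"jaw": 0.4}

```text
clock: 1.15
tcp_pos: [0.4133, 0.2302, 0.3263]
orientation: [-1.866, -2.526, 0.009]
contact_force: [-0.3, -0.2, 0.2]
grip_width: 0.0515
```

```bash
python3 - <<'E'
from h import *
plan([.53,.08,.37],tool(0,0))
E
```

```text
rows 4
[-0.0445, 0.0168, -0.0109] [-0.07, 0.05, 4.28]
[-0.0431, 0.0201, -0.0109] [-0.07, 0.05, 4.28]
[-0.0415, 0.0232, -0.0109] [-0.07, 0.05, 4.28]
[-0.0396, 0.0263, -0.0109] [-0.07, 0.05, 4.28]
```

drive_tool:
  commands:
    - {"linear": [-0.045,0.017,-0.011],"dr": [0,0,4.3],"jaw": 0.4}
    - {"linear": [-0.043,0.02,-0.011],"dr": [0,0,4.3],"jaw": 0.4}
    - {"linear": [-0.042,0.023,-0.011],"dr": [0,0,4.3],"jaw": 0.4}
    - {"linear": [-0.04,0.026,-0.011],"dr": [0,0,4.3],"jaw": 0.4}
    - {"linear": [0,0,0],"dr": [0,0,0],"jaw": 0.4}
    - {"linear": [0,0,0],"dr": [0,0,0],"jaw": 0.4}

```text
clock: 1.9
tcp_pos: [0.5319, 0.0684, 0.3722]
orientation: [-2.242, -2.201, 0.008]
contact_force: [-0.5, -0.3, 0.5]
grip_width: 0.0512
```

```bash
python3 - <<'E'
from h import *
import pickle
c=viewer.calibration("wrist"); im=viewer.grab_frame("wrist")[:,:,::-1]
pickle.dump(c,open("w1.pkl","wb"))
cv2.imwrite("pics/w1.png",im); cv2.imwrite("pics/w1z.png",cv2.resize(im,(800,600),interpolation=cv2.INTER_CUBIC))
print(obs()[1],obs()[2].as_rotvec())
E
```

```text
[0.53192048 0.06811772 0.37233834] [ 2.2418105   2.20057635 -0.00770398]
```

View pics/w1z.png

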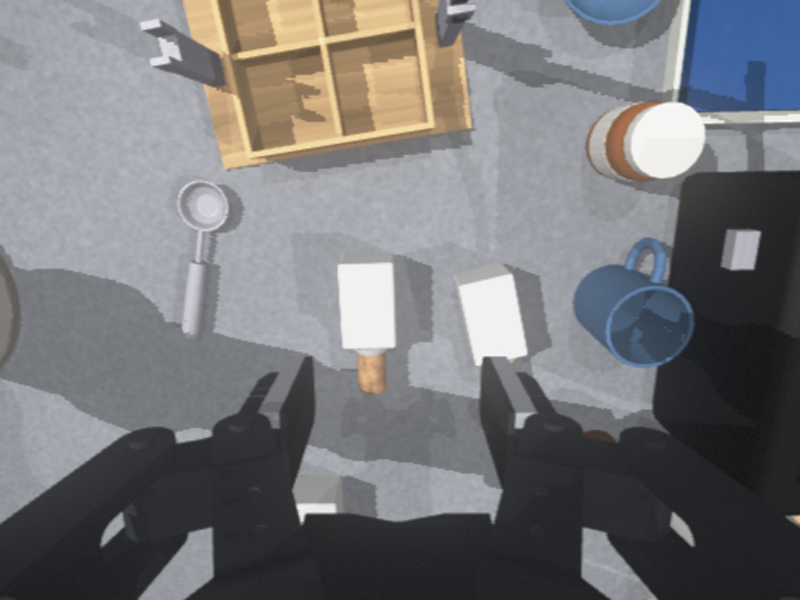

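The wrist picture (enlarged ×1.5625) looks down on the carrier with its right wall from (245,158) to (435,128). Bottle B is at (368,306), bottle C at (495,318) and the divider crossing at (323,42).

```bash
python3 - <<'E'
from h import *
import pickle
np.set_printoptions(precision=4,suppress=True)
c=pickle.load(open("w1.pkl","rb")); k=512/800
P=lambda u,v,z: plane(c,((u+.5)*k-.5,(v+.5)*k-.5),z)[:2]
for n,pts in [("B",[(338,264),(393,262),(396,347),(343,350)]),("C",[(460,283),(513,272),(526,357),(473,365)])]:
    q=[P(*a,.054) for a in pts]; b=(q[0]+q[1])/2; t=(q[2]+q[3])/2; d=(t-b)/np.linalg.norm(t-b)
    print(n,np.array(q).tolist(),"base",b,"len",np.linalg.norm(t-b),"az",np.degrees(np.arctan2(d[1],d[0])),"g126",b+.126*d,(b+t)/2+d*(.126-.044))
print("Btip",P(372,378,.027))
print("cross",P(323,42,.052),"NR",P(245,158,.052),"FR",P(435,128,.052),"basecorn",P(225,168,.01),P(473,129,.01))
a=P(225,168,.01);b=P(473,129,.01);print(np.degrees(np.arctan2(*(b-a)[::-1])),np.linalg.norm(b-a))
print("catch", P(145,27,.126),P(155,63,.126))
E
```

```text
B [[0.47380011153665763, 0.03732318888812587], [0.5264018546759238, 0.03831177848994276], [0.5275600356253726, -0.048642436126563826], [0.474284444209153, -0.05093193484670369]] base [0.5001 0.0378] len 0.08760851855914364 az -89.46289197535535 g126 [ 0.5013 -0.0882] [ 0.5013 -0.088 ]
C [[0.5906204964599342, 0.016447578417689207], [0.6412376232797504, 0.026423256979486984], [0.6582223189834974, -0.06173613460857899], [0.6050952695731106, -0.06953269248546731]] base [0.6159 0.0214] len 0.08847926343330373 az -79.75959405004093 g126 [ 0.6383 -0.1026] [ 0.6384 -0.1028]
Btip [ 0.5006 -0.0949]
cross [0.4707 0.2306] NR [0.3942 0.1365] FR [0.5664 0.1591] basecorn [0.3607 0.1273] [0.6063 0.1594]
7.4506293016778224 0.24765766956616983
catch [0.3544 0.2279] [0.358  0.2042]
```

```bash
python3 - <<'E'
from h import *
plan([.65,-.19,.17],tool(10.2,45))
print(plane(viewer.calibration("scene"),(283,268),.14))
E
```

```text
rows 7
[-0.0364, 0.0176, 0.029] [0.6, 6.43, -1.54]
[-0.0399, 0.0169, 0.0245] [0.6, 6.43, -1.54]
[-0.0428, 0.016, 0.0197] [0.6, 6.43, -1.54]
[-0.0452, 0.015, 0.0146] [0.6, 6.43, -1.54]
[-0.0469, 0.0139, 0.0092] [0.6, 6.43, -1.54]
[-0.048, 0.0127, 0.0038] [0.6, 6.43, -1.54]
[-0.0484, 0.0114, -0.0018] [0.6, 6.43, -1.54]
[ 0.76206111 -0.21756324  0.14      ]
```

drive_tool:
  commands:
    - {"linear": [-0.036,0.0175,0.029],"dr": [0.6,6.4,-1.5],"jaw": 0.4}
    - {"linear": [-0.04,0.017,0.0245],"dr": [0.6,6.4,-1.5],"jaw": 0.4}
    - {"linear": [-0.043,0.016,0.02],"dr": [0.6,6.4,-1.5],"jaw": 0.4}
    - {"linear": [-0.045,0.015,0.0145],"dr": [0.6,6.4,-1.5],"jaw": 0.4}
    - {"linear": [-0.047,0.014,0.009],"dr": [0.6,6.4,-1.5],"jaw": 0.4}
    - {"linear": [-0.048,0.0125,0.004],"dr": [0.6,6.4,-1.5],"jaw": 0.4}
    - {"linear": [-0.048,0.0115,-0.002],"dr": [0.6,6.4,-1.5],"jaw": 0.4}
    - {"linear": [0,0,0],"dr": [0,0,0],"jaw": 0.4}

```text
clock: 2.95
tcp_pos: [0.6584, -0.1701, 0.154]
orientation: [-1.519, -1.883, -0.67]
contact_force: [-0.4, 0.6, -0.5]
grip_width: 0.0514
```

```bash
python3 - <<'E'
from h import *
import pickle
c=viewer.calibration("wrist"); im=viewer.grab_frame("wrist")[:,:,::-1]
pickle.dump(c,open("w2.pkl","wb"))
cv2.imwrite("pics/w2.png",im); cv2.imwrite("pics/w2z.png",cv2.resize(im,(800,600),interpolation=cv2.INTER_CUBIC))
print(obs()[0]["joints"])
plan([.646,-.145,.070],tool(10.2,45))
E
```

```text
[ 0.21963647  0.90888436  0.4050685   1.28952221 -0.86118073  1.69625672
  1.01194711]
rows 2
[-0.0239, -0.005, 0.0394] [-0.53, -1.08, 0.95]
[-0.0233, -0.0049, 0.0398] [-0.53, -1.08, 0.95]
```

View pics/w2z.png

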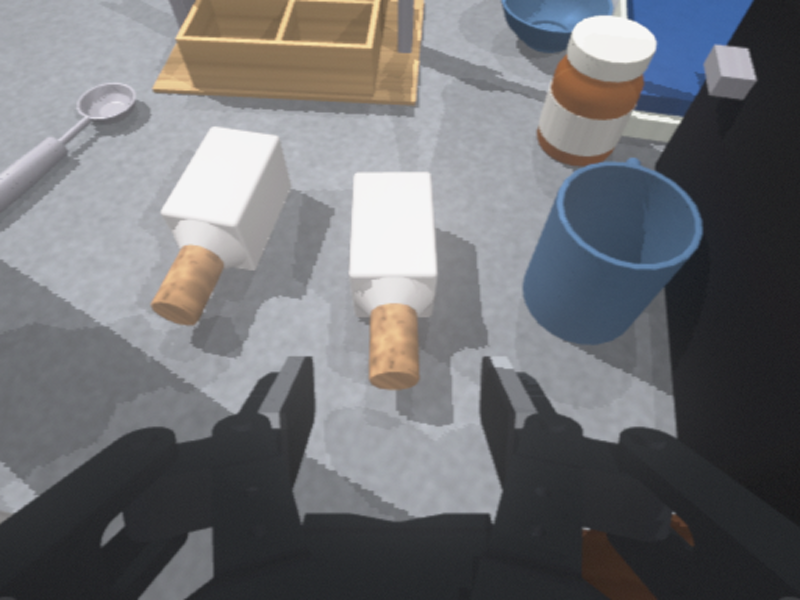

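Bottle C lies straight ahead in the wrist view, with its neck at (394,345) between the fingers and aligned. I'll descend.

drive_tool:
  commands:
    - {"linear": [-0.024,-0.005,0.039],"dr": [-0.5,-1,1],"jaw": 0.4}
    - {"linear": [-0.023,-0.005,0.039],"dr": [-0.5,-1,1],"jaw": 0.4}
    - {"linear": [0,0,0],"dr": [0,0,0],"jaw": 0.4}

```text
clock: 3.38
tcp_pos: [0.6502, -0.1387, 0.0771]
orientation: [-1.569, -1.898, -0.661]
contact_force: [0.4, 0.5, 0.4]
grip_width: 0.0514
```

```bash
python3 - <<'E'
from h import *
plan([.636,-.0895,.0136],tool(10.2,45),n=3)
E
```

```text
rows 3
[-0.0029, -0.0018, 0.027] [0.04, 0.0, 0.23]
[-0.0029, -0.0018, 0.027] [0.04, 0.0, 0.23]
[-0.003, -0.0018, 0.027] [0.04, 0.0, 0.23]
```

drive_tool:
  commands:
    - {"linear": [-0.003,-0.002,0.027],"dr": [0,0,0.2],"jaw": 0.4}
    - {"linear": [-0.003,-0.002,0.027],"dr": [0,0,0.2],"jaw": 0.4}
    - {"linear": [-0.003,-0.002,0.027],"dr": [0,0,0.2],"jaw": 0.4}
    - {"linear": [0,0,0],"dr": [0,0,0],"jaw": 0.4}

```text
clock: 3.88
tcp_pos: [0.6447, -0.0855, 0.0289]
orientation: [-1.569, -1.913, -0.672]
contact_force: [-0.4, 0.7, 0.0]
grip_width: 0.0511
```

```bash
python3 - <<'E'
from h import *
im=viewer.grab_frame("wrist")[:,:,::-1]
cv2.imwrite("pics/w3z.png",cv2.resize(im,(800,600),interpolation=cv2.INTER_CUBIC))
plan([.636,-.0895,.0136],tool(10.2,45),n=1)
E
```

```text
rows 1
[-0.0117, -0.0106, 0.0112] [0.81, 0.48, 1.42]
```

View pics/w3z.png

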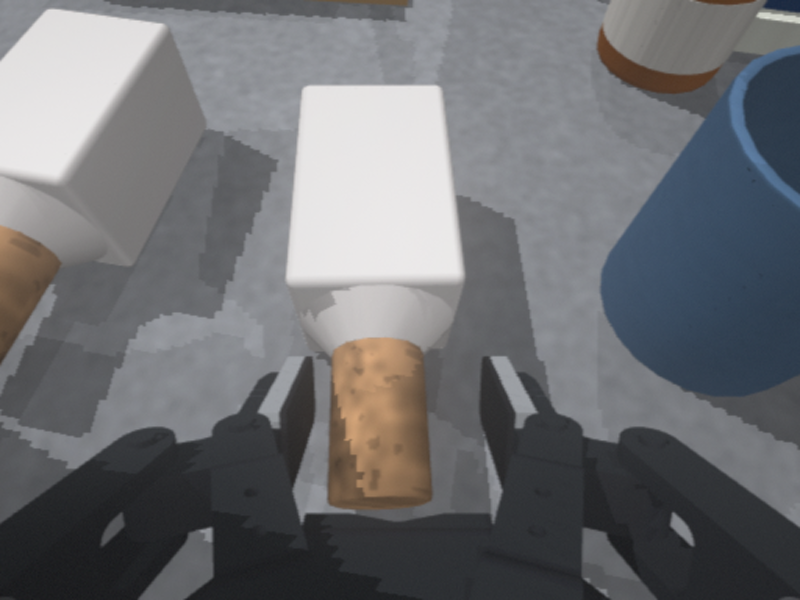

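The neck, at (380,420), sits a little left of the finger centre line at (398,·), which matches the computed correction.

drive_tool:
  commands:
    - {"linear": [-0.0115,-0.0105,0.006],"dr": [0.8,0.5,1.4],"jaw": 0.4}
    - {"linear": [0,0,0.006],"dr": [0,0,0],"jaw": 0.4}
    - {"linear": [0,0,0],"dr": [0,0,0],"jaw": 0.4}

```text
clock: 4.3
tcp_pos: [0.6378, -0.0921, 0.0163]
orientation: [-1.581, -1.891, -0.656]
contact_force: [-0.4, 0.3, 0.3]
grip_width: 0.0508
```

```bash
python3 - <<'E'
from h import *
plan([.636,-.0895,.0136],tool(10.2,45),n=1)
E
```

```text
rows 1
[0.0001, -0.0013, 0.0039] [0.23, 0.2, 0.1]
```

drive_tool:
  commands:
    - {"linear": [0,-0.001,0.004],"dr": [0,0,0],"jaw": 0.4}
    - {"linear": [0,0,0],"dr": [0,0,0],"jaw": 1}
    - {"linear": [0,0,0],"dr": [0,0,0],"jaw": 1}
    - {"linear": [0,0,0],"dr": [0,0,0],"jaw": 1}
    - {"linear": [0,0,0],"dr": [0,0,0],"jaw": 1}
    - {"linear": [0,0,0],"dr": [0,0,0],"jaw": 1}
  force: 90

```text
clock: 5.05
tcp_pos: [0.6365, -0.0902, 0.0137]
orientation: [-1.583, -1.892, -0.657]
contact_force: [0.8, -0.5, 0.6]
grip_width: 0.0279
```

```bash
python3 - <<'E'
from h import *
plan([.63,-.10,.20],tool(10.2,0))
E
```

```text
rows 5
[0.025, -0.0014, -0.0277] [0.06, -8.95, -0.01]
[0.0204, -0.0015, -0.0312] [0.06, -8.95, -0.01]
[0.0153, -0.0015, -0.034] [0.06, -8.95, -0.01]
[0.0098, -0.0015, -0.036] [0.06, -8.95, -0.01]
[0.0041, -0.0016, -0.0371] [0.06, -8.95, -0.01]
```

drive_tool:
  commands:
    - {"linear": [0.03,0,-0.03],"dr": [0,0,0],"jaw": 1}
    - {"linear": [0.025,-0.0015,-0.028],"dr": [0,-8,0],"jaw": 1}
    - {"linear": [0.021,-0.0015,-0.031],"dr": [0,-8,0],"jaw": 1}
    - {"linear": [0.016,-0.0015,-0.034],"dr": [0,-8,0],"jaw": 1}
    - {"linear": [0.01,-0.0015,-0.036],"dr": [0,-8,0],"jaw": 1}
    - {"linear": [0.004,-0.0015,-0.037],"dr": [0,-8,0],"jaw": 1}
    - {"linear": [0,0,0],"dr": [0,0,0],"jaw": 1}

```text
clock: 5.92
tcp_pos: [0.6289, -0.1034, 0.2432]
orientation: [-1.986, -2.37, -0.061]
contact_force: [-0.6, 0.3, -4.0]
grip_width: 0.0287
```

```bash
python3 - <<'E'
from h import *
im=viewer.grab_frame("wrist")[:,:,::-1]
im2=viewer.grab_frame("side")[:,:,::-1]
cv2.imwrite("pics/w4.png",np.hstack([cv2.resize(im,(400,300)),cv2.resize(im2,(400,300))]))
print(obs()[0]["joints"],obs()[0]["grip_width"])
plan([.56,.13,.30],tool(7.5,-45))
E
```

```text
[-0.41485715  0.50558173  0.73835402  1.65983732 -0.42436148  1.1646293
  0.61769652] 0.028246346026826265
rows 6
[0.0412, -0.0043, -0.0074] [0.07, -8.12, 0.39]
[0.0397, -0.0046, -0.0131] [0.07, -8.12, 0.39]
[0.0374, -0.0049, -0.0186] [0.07, -8.12, 0.39]
[0.0344, -0.0051, -0.0237] [0.07, -8.12, 0.39]
[0.0307, -0.0054, -0.0283] [0.07, -8.12, 0.39]
[0.0264, -0.0056, -0.0323] [0.07, -8.12, 0.39]
```

View pics/w4.png

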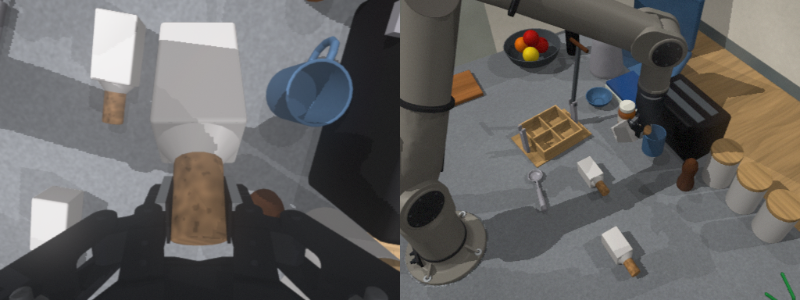

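The bottle is held at its neck (wrist view at (200,195)) with the body still in line, and the other bottles are unmoved. Next I carry it to the far right cell.

drive_tool:
  commands:
    - {"linear": [0.041,-0.008,-0.003],"dr": [0,-8,0.4],"jaw": 1}
    - {"linear": [0.04,-0.008,-0.006],"dr": [0,-8,0.4],"jaw": 1}
    - {"linear": [0.037,-0.008,-0.012],"dr": [0,-8,0.4],"jaw": 1}
    - {"linear": [0.034,-0.008,-0.018],"dr": [0,-8,0.4],"jaw": 1}
    - {"linear": [0.031,-0.008,-0.022],"dr": [0,-8,0.4],"jaw": 1}
    - {"linear": [0,0,0],"dr": [0,-6,0],"jaw": 1}
    - {"linear": [0,0,0],"dr": [0,0,0],"jaw": 1}

```text
clock: 6.9
tcp_pos: [0.5499, 0.069, 0.2481]
orientation: [1.666, 1.861, -0.691]
contact_force: [0.3, 0.3, -3.4]
grip_width: 0.028
```

```bash
python3 - <<'E'
from h import *
im=viewer.grab_frame("scene")[:,:,::-1]
im2=viewer.grab_frame("side")[:,:,::-1]
cv2.imwrite("pics/w5.png",np.hstack([cv2.resize(im,(400,300)),cv2.resize(im2,(400,300))]))
print(obs()[0]["joints"],obs()[0]["grip_width"])
plan([.52,.16,.24],tool(7.5,-45))
E
```

```text
[-1.32456571  0.68810872  1.06666258  1.84029941  0.16418278  1.13039109
 -0.29182527] 0.027941983557017717
rows 2
[0.0382, -0.0105, -0.0294] [-0.96, -0.67, -0.35]
[0.0379, -0.0098, -0.03] [-0.96, -0.67, -0.35]
```

View pics/w5.png

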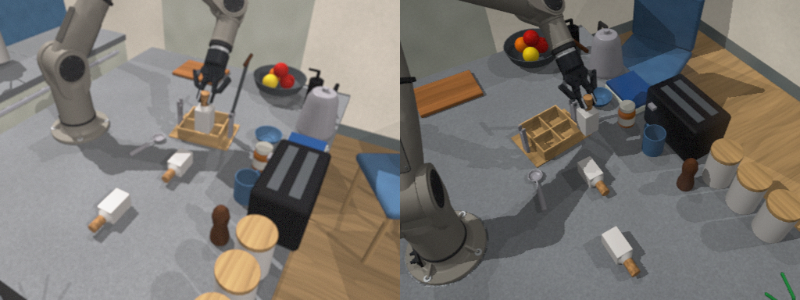

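The bottle hangs upright in both views, and the bar is clear behind the hand.

drive_tool:
  commands:
    - {"linear": [0.012,-0.02,-0.01],"dr": [-0.7,-0.6,-0.3],"jaw": 1}
    - {"linear": [0.03,-0.008,-0.025],"dr": [-0.7,-0.6,-0.3],"jaw": 1}
    - {"linear": [0.03,0,-0.025],"dr": [-0.5,0,0],"jaw": 1}
    - {"linear": [0,0,0],"dr": [0,0,0],"jaw": 1}

```text
clock: 7.5
tcp_pos: [0.5129, 0.1476, 0.2447]
orientation: [1.662, 1.847, -0.67]
contact_force: [0.2, -0.9, -2.0]
grip_width: 0.0283
```

```bash
python3 - <<'E'
from h import *
im=viewer.grab_frame("scene")[:,:,::-1]
im2=viewer.grab_frame("side")[:,:,::-1]
cv2.imwrite("pics/w6.png",np.hstack([cv2.resize(im[60:240,160:360],(400,360)),cv2.resize(im2[60:240,120:320],(400,360))]))
print(obs()[0]["joints"],obs()[0]["grip_width"])
plan([.5205,.1807,.195],tool(7.5,-45))
E
```

```text
[-1.46034917  0.70888617  1.06190217  1.82889801  0.12611844  1.20930386
 -0.39302162] 0.02809866092906755
rows 2
[0.0307, 0.0057, 0.0056] [-0.53, -0.36, -0.67]
[0.0307, 0.006, 0.0054] [-0.53, -0.36, -0.67]
```

View pics/w6.png

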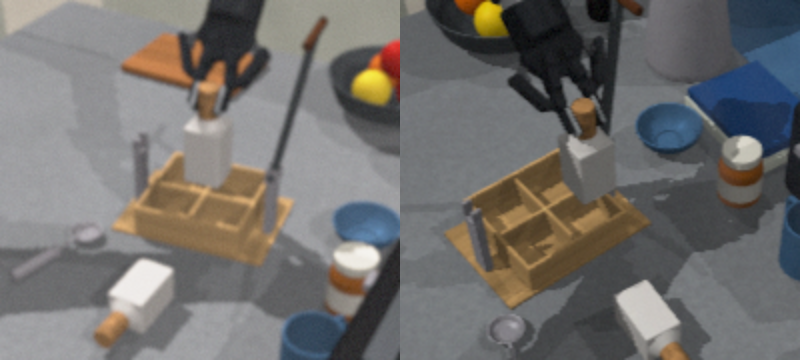

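drive_tool:
  commands:
    - {"linear": [0.03,0.006,0.0055],"dr": [-0.5,-0.3,-0.6],"jaw": 1}
    - {"linear": [0.03,0.006,0.0055],"dr": [-0.5,-0.3,-0.6],"jaw": 1}
    - {"linear": [0,0,0],"dr": [0,0,0],"jaw": 1}

```text
clock: 7.98
tcp_pos: [0.5227, 0.1726, 0.1974]
orientation: [1.648, 1.847, -0.673]
contact_force: [0.3, 0.2, -3.2]
grip_width: 0.0279
```

```bash
python3 - <<'E'
from h import *
im=viewer.grab_frame("wrist")[:,:,::-1]
im2=viewer.grab_frame("side")[:,:,::-1]
cv2.imwrite("pics/w7.png",np.hstack([cv2.resize(im,(400,300)),cv2.resize(im2[90:240,120:320],(400,300))]))
plan([.5205,.1807,.195],tool(7.5,-45))
plan([.5205,.1807,.122],tool(7.5,-45),n=3)
E
```

```text
rows 1
[0.0104, -0.0016, -0.0039] [-0.51, -0.36, -0.97]
rows 3
[0.0206, -0.0007, 0.016] [-0.17, -0.12, -0.32]
[0.0206, -0.0006, 0.016] [-0.17, -0.12, -0.32]
[0.0206, -0.0005, 0.0159] [-0.17, -0.12, -0.32]
```

View pics/w7.png

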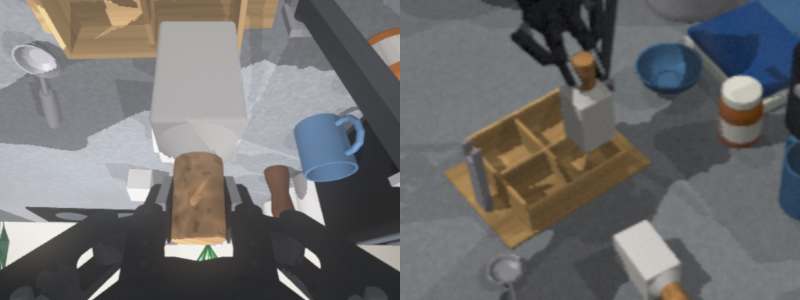

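drive_tool:
  commands:
    - {"linear": [0.0105,-0.0015,-0.004],"dr": [-0.5,-0.3,-0.9],"jaw": 1}
    - {"linear": [0,0,0],"dr": [0,0,0],"jaw": 1}

```text
clock: 8.32
tcp_pos: [0.5209, 0.1796, 0.1967]
orientation: [1.632, 1.853, -0.671]
contact_force: [0.4, 0.4, -3.4]
grip_width: 0.0282
```

```bash
python3 - <<'E'
from h import *
plan([.5205,.1807,.122],tool(7.5,-45),n=4)
S=viewer.calibration("scene");D=viewer.calibration("side")
im=viewer.grab_frame("scene")[:,:,::-1];im2=viewer.grab_frame("side")[:,:,::-1]
cv2.imwrite("pics/s8.png",im);cv2.imwrite("pics/d8.png",im2)
cv2.imwrite("pics/w8.png",np.hstack([cv2.resize(im[90:190,210:310],(400,400),interpolation=cv2.INTER_CUBIC),cv2.resize(im2[90:190,170:270],(400,400),interpolation=cv2.INTER_CUBIC)]))
E
```

```text
rows 4
[0.0134, -0.0001, 0.013] [-0.01, -0.04, -0.05]
[0.0134, -0.0001, 0.013] [-0.01, -0.04, -0.05]
[0.0134, -0.0001, 0.013] [-0.01, -0.04, -0.05]
[0.0134, -0.0001, 0.013] [-0.01, -0.04, -0.05]
```

View pics/w8.png

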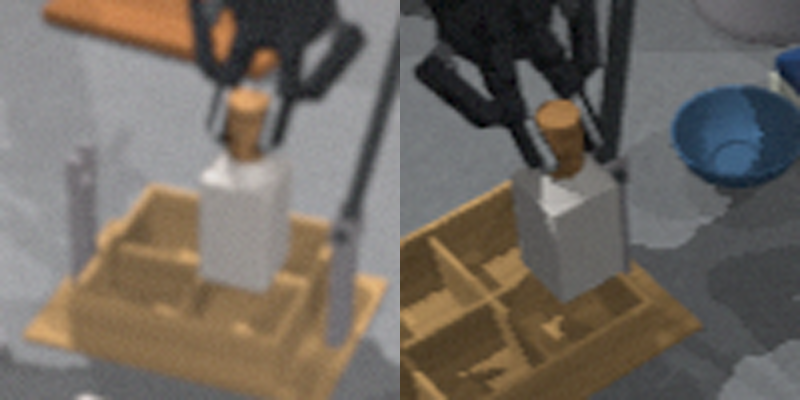

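Both views show the bottle upright above the far right cell.

drive_tool:
  commands:
    - {"linear": [0.0135,0,0.013],"dr": [0,0,0],"jaw": 1}
    - {"linear": [0.0135,0,0.013],"dr": [0,0,0],"jaw": 1}
    - {"linear": [0.0135,0,0.013],"dr": [0,0,0],"jaw": 1}
    - {"linear": [0,0,0],"dr": [0,0,0],"jaw": 1}

```text
clock: 8.93
tcp_pos: [0.5205, 0.1795, 0.1361]
orientation: [1.633, 1.852, -0.674]
contact_force: [-0.2, -0.6, -2.5]
grip_width: 0.0276
```

```bash
python3 - <<'E'
from h import *
plan([.5205,.1807,.120],tool(7.5,-45),n=2)
im=viewer.grab_frame("scene")[:,:,::-1];im2=viewer.grab_frame("side")[:,:,::-1]
cv2.imwrite("pics/w9.png",np.hstack([cv2.resize(im[90:190,210:310],(400,400),interpolation=cv2.INTER_CUBIC),cv2.resize(im2[90:190,170:270],(400,400),interpolation=cv2.INTER_CUBIC)]))
E
```

```text
rows 2
[0.0061, 0.0, 0.0053] [-0.07, -0.03, -0.12]
[0.0061, 0.0001, 0.0053] [-0.07, -0.03, -0.12]
```

View pics/w9.png

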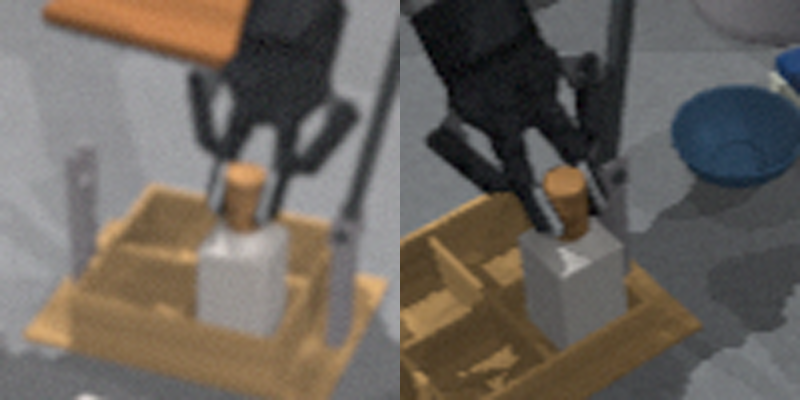

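It is going in cleanly. I'll lower it the rest and watch the force.

drive_tool:
  commands:
    - {"linear": [0.0055,0,0.0055],"dr": [0,0,0],"jaw": 1}
    - {"linear": [0.0055,0,0.0055],"dr": [0,0,0],"jaw": 1}
    - {"linear": [0,0,0],"dr": [0,0,0],"jaw": 1}

```text
clock: 9.4
tcp_pos: [0.5222, 0.1799, 0.1221]
orientation: [1.635, 1.851, -0.668]
contact_force: [-0.4, 0.1, -2.9]
grip_width: 0.0285
```

drive_tool:
  commands:
    - {"linear": [0.002,0,0.002],"dr": [0,0,0],"jaw": 1}
    - {"linear": [0.001,0,0.001],"dr": [0,0,0],"jaw": 1}
    - {"linear": [0,0,0],"dr": [0,0,0],"jaw": 1}

```text
clock: 9.78
tcp_pos: [0.5229, 0.1798, 0.1194]
orientation: [1.635, 1.849, -0.668]
contact_force: [-0.2, -0.7, -3.4]
grip_width: 0.0281
```

drive_tool:
  commands:
    - {"linear": [0.0015,0,0.0015],"dr": [0,0,0],"jaw": 1}
    - {"linear": [0.0015,0,0.0015],"dr": [0,0,0],"jaw": 1}
    - {"linear": [0,0,0],"dr": [0,0,0],"jaw": 1}

```text
clock: 10.15
tcp_pos: [0.5236, 0.1795, 0.1195]
orientation: [1.633, 1.846, -0.67]
contact_force: [0.8, 0.8, -3.5]
grip_width: 0.0283
```

drive_tool:
  commands:
    - {"linear": [0.003,0.002,0.003],"dr": [0,0,0],"jaw": 1}
    - {"linear": [0,0,0],"dr": [0,0,0],"jaw": 1}

```text
clock: 10.4
tcp_pos: [0.5254, 0.1783, 0.1197]
orientation: [1.632, 1.84, -0.677]
contact_force: [-0.4, 0.9, -1.9]
grip_width: 0.0279
```

```bash
python3 - <<'E'
from h import *
print(obs()[1])
im=viewer.grab_frame("scene")[:,:,::-1];im2=viewer.grab_frame("side")[:,:,::-1]
cv2.imwrite("pics/w10.png",np.hstack([cv2.resize(im[90:190,210:310],(400,400),interpolation=cv2.INTER_CUBIC),cv2.resize(im2[90:190,170:270],(400,400),interpolation=cv2.INTER_CUBIC)]))
E
```

```text
[0.52544681 0.17831723 0.11974611]
```

View pics/w10.png

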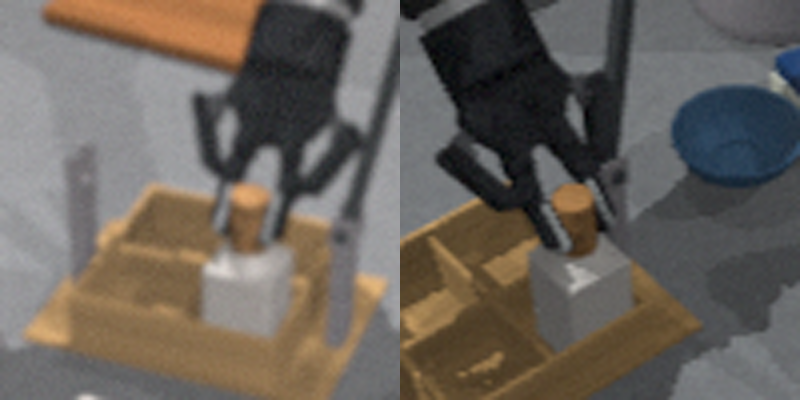

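The tool is at the expected release height of 0.1197, and both views show the bottle low and upright in the cell. I'll open the fingers and back out along the tool axis.

drive_tool:
  commands:
    - {"linear": [0,0,0],"dr": [0,0,0],"jaw": 0.45}
    - {"linear": [0,0,0],"dr": [0,0,0],"jaw": 0.45}
    - {"linear": [0,0,0],"dr": [0,0,0],"jaw": 0.45}

```text
clock: 10.88
tcp_pos: [0.5257, 0.1776, 0.119]
orientation: [1.632, 1.84, -0.677]
contact_force: [0.3, -0.8, 0.1]
grip_width: 0.0472
```

drive_tool:
  commands:
    - {"linear": [0,0,-0.03],"dr": [0,0,0],"jaw": 0.45}
    - {"linear": [0,0,-0.04],"dr": [0,0,0],"jaw": 0.45}
    - {"linear": [-0.02,0,-0.03],"dr": [0,0,0],"jaw": 0.45}
    - {"linear": [-0.03,0,-0.02],"dr": [0,0,0],"jaw": 0.45}
    - {"linear": [0,0,0],"dr": [0,0,0],"jaw": 0.45}

```text
clock: 11.5
tcp_pos: [0.5186, 0.2287, 0.2418]
orientation: [1.631, 1.839, -0.68]
contact_force: [0.6, -0.6, -0.4]
grip_width: 0.047
```

```bash
python3 - <<'E'
from h import *
print(obs()[0]["joints"])
im=viewer.grab_frame("scene")[:,:,::-1];im2=viewer.grab_frame("side")[:,:,::-1]
cv2.imwrite("pics/s11.png",im);cv2.imwrite("pics/d11.png",im2)
cv2.imwrite("pics/w11.png",np.hstack([cv2.resize(im,(400,300)),cv2.resize(im2[90:240,120:320],(400,300),interpolation=cv2.INTER_CUBIC)]))
E
```

```text
[-1.47744105  0.79023169  1.00652665  1.68642856  0.08002621  1.31988847
 -0.43078712]
```

View pics/w11.png

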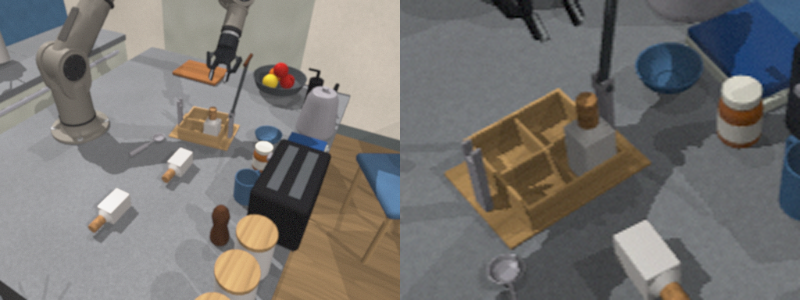

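Bottle C stands in the far right cell at side crop (590,140), and the other two bottles are unmoved. Next is bottle B.

```bash
python3 - <<'E'
from h import *
plan([.50,.03,.29],tool(.5,0))
plan([.501,-.17,.15],tool(.5,45),p0=np.array([.5,.03,.29]),R0=tool(.5,0))
E
```

```text
rows 5
[-0.0347, -0.0083, 0.0209] [0.53, 9.12, 1.24]
[-0.0377, -0.0074, 0.0152] [0.53, 9.12, 1.24]
[-0.0398, -0.0064, 0.009] [0.53, 9.12, 1.24]
[-0.0408, -0.0055, 0.0027] [0.53, 9.12, 1.24]
[-0.0409, -0.0046, -0.0038] [0.53, 9.12, 1.24]
rows 5
[-0.04, -0.0001, 0.028] [0.0, 9.0, -0.0]
[-0.0439, -0.0001, 0.0214] [0.0, 9.0, -0.0]
[-0.0467, -0.0001, 0.0143] [0.0, 9.0, -0.0]
[-0.0484, -0.0001, 0.0068] [0.0, 9.0, -0.0]
[-0.0488, -0.0001, -0.0009] [0.0, 9.0, -0.0]
```

drive_tool:
  commands:
    - {"linear": [-0.035,-0.008,0.021],"dr": [0.5,9.1,1.2],"jaw": 0.4}
    - {"linear": [-0.038,-0.007,0.015],"dr": [0.5,9.1,1.2],"jaw": 0.4}
    - {"linear": [-0.04,-0.006,0.009],"dr": [0.5,9.1,1.2],"jaw": 0.4}
    - {"linear": [-0.041,-0.005,0.003],"dr": [0.5,9.1,1.2],"jaw": 0.4}
    - {"linear": [-0.041,-0.005,-0.004],"dr": [0.5,9.1,1.2],"jaw": 0.4}
    - {"linear": [-0.04,0,0.028],"dr": [0,9,0],"jaw": 0.4}
    - {"linear": [-0.044,0,0.021],"dr": [0,9,0],"jaw": 0.4}
    - {"linear": [0,0,0],"dr": [0,0,0],"jaw": 0.4}

```text
clock: 12.6
tcp_pos: [0.5006, -0.0382, 0.2377]
orientation: [-2.057, -2.089, -0.261]
contact_force: [-0.2, 0.4, -0.3]
grip_width: 0.0512
```

```bash
python3 - <<'E'
from h import *
plan([.501,-.17,.14],tool(.5,45))
E
```

```text
rows 4
[-0.0382, -0.0001, 0.0149] [-0.23, 7.45, 0.01]
[-0.0398, -0.0002, 0.0098] [-0.23, 7.45, 0.01]
[-0.0408, -0.0002, 0.0046] [-0.23, 7.45, 0.01]
[-0.041, -0.0002, -0.0007] [-0.23, 7.45, 0.01]
```

drive_tool:
  commands:
    - {"linear": [-0.038,0,0.015],"dr": [-0.2,7.5,0],"jaw": 0.4}
    - {"linear": [-0.04,0,0.01],"dr": [-0.2,7.5,0],"jaw": 0.4}
    - {"linear": [-0.041,0,0.005],"dr": [-0.2,7.5,0],"jaw": 0.4}
    - {"linear": [-0.041,0,0],"dr": [-0.2,7.5,0],"jaw": 0.4}
    - {"linear": [0,0,0],"dr": [0,0,0],"jaw": 0.4}

```text
clock: 13.22
tcp_pos: [0.5043, -0.1586, 0.1313]
orientation: [-1.724, -1.763, -0.715]
contact_force: [0.3, 0.5, 0.6]
grip_width: 0.051
```

```bash
python3 - <<'E'
from h import *
import pickle
c=viewer.calibration("wrist"); im=viewer.grab_frame("wrist")[:,:,::-1]
pickle.dump(c,open("w12.pkl","wb"))
cv2.imwrite("pics/w12z.png",cv2.resize(im,(800,600),interpolation=cv2.INTER_CUBIC))
g=np.array([.5013,-.088,.027]); R=tool(.5,45); z=R.as_matrix()[:,2]; print(g+.019*z,g+(.019-.08)*z)
plan(g+(.019-.08)*z,R)
E
```

```text
[ 0.50118276 -0.07456548  0.01356497] [ 0.50167641 -0.13113187  0.07013351]
rows 2
[-0.014, -0.0014, 0.0311] [-0.64, -0.39, 0.29]
[-0.0138, -0.0017, 0.0312] [-0.64, -0.39, 0.29]
```

View pics/w12z.png

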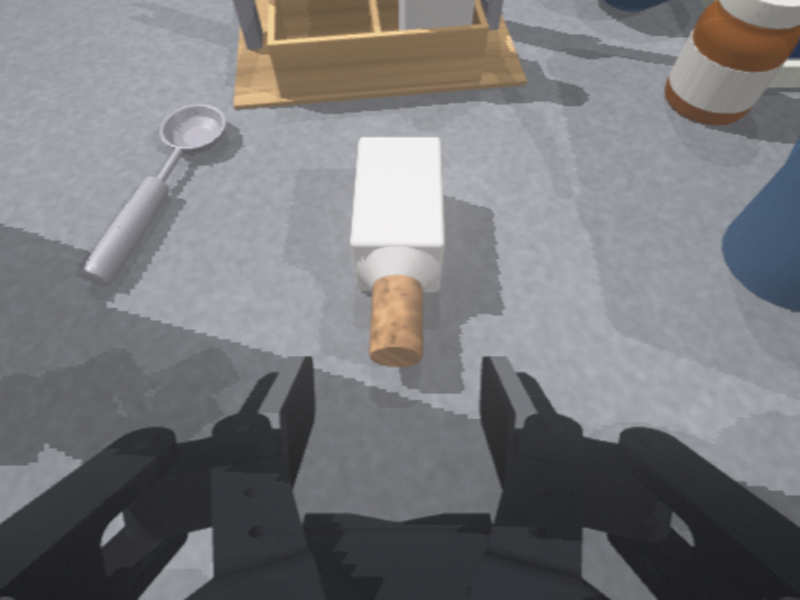

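Bottle B is centred at (397,320) between the fingers, so I'll descend.

drive_tool:
  commands:
    - {"linear": [-0.014,-0.0015,0.031],"dr": [-0.6,-0.4,0.3],"jaw": 0.4}
    - {"linear": [-0.014,-0.0015,0.031],"dr": [-0.6,-0.4,0.3],"jaw": 0.4}
    - {"linear": [0,0,0.02],"dr": [0,0,0],"jaw": 0.4}
    - {"linear": [0,0,0.02],"dr": [0,0,0],"jaw": 0.4}
    - {"linear": [0,0,0],"dr": [0,0,0],"jaw": 0.4}

```text
clock: 13.9
tcp_pos: [0.5056, -0.0924, 0.0436]
orientation: [-1.737, -1.782, -0.722]
contact_force: [-0.9, -0.0, 1.0]
grip_width: 0.0516
```

```bash
python3 - <<'E'
from h import *
plan([.5012,-.0746,.0136],tool(.5,45),n=2)
E
```

```text
rows 2
[-0.0043, -0.002, 0.0169] [-0.21, 0.06, 0.39]
[-0.0043, -0.0021, 0.0169] [-0.21, 0.06, 0.39]
```

drive_tool:
  commands:
    - {"linear": [-0.0045,-0.003,0.015],"dr": [-0.2,0,0.4],"jaw": 0.4}
    - {"linear": [-0.0045,-0.002,0.013],"dr": [-0.2,0,0.4],"jaw": 0.4}
    - {"linear": [0,0,0],"dr": [0,0,0],"jaw": 0.4}

```text
clock: 14.28
tcp_pos: [0.501, -0.0792, 0.0169]
orientation: [-1.755, -1.769, -0.725]
contact_force: [-0.1, -0.4, 1.3]
grip_width: 0.0512
```

```bash
python3 - <<'E'
from h import *
plan([.5012,-.0746,.0136],tool(.5,45),n=1)
E
```

```text
rows 1
[0.0009, 0.0002, 0.0056] [0.12, 0.22, 0.01]
```

drive_tool:
  commands:
    - {"linear": [0.001,0,0.005],"dr": [0,0,0],"jaw": 0.4}
    - {"linear": [0,0,0],"dr": [0,0,0],"jaw": 1}
    - {"linear": [0,0,0],"dr": [0,0,0],"jaw": 1}
    - {"linear": [0,0,0],"dr": [0,0,0],"jaw": 1}
    - {"linear": [0,0,0],"dr": [0,0,0],"jaw": 1}

```text
clock: 14.9
tcp_pos: [0.5011, -0.076, 0.0143]
orientation: [-1.757, -1.769, -0.725]
contact_force: [-0.6, -0.0, -1.3]
grip_width: 0.028
```

drive_tool:
  commands:
    - {"linear": [0.03,0,-0.03],"dr": [0,0,0],"jaw": 1}
    - {"linear": [0.025,0,-0.028],"dr": [0,-8,0],"jaw": 1}
    - {"linear": [0.021,0,-0.031],"dr": [0,-8,0],"jaw": 1}
    - {"linear": [0.016,0,-0.034],"dr": [0,-8,0],"jaw": 1}
    - {"linear": [0.01,0,-0.036],"dr": [0,-8,0],"jaw": 1}
    - {"linear": [0.004,0,-0.037],"dr": [0,-8,0],"jaw": 1}
    - {"linear": [0,0,0],"dr": [0,0,0],"jaw": 1}

```text
clock: 15.78
tcp_pos: [0.502, -0.0876, 0.2472]
orientation: [-2.184, -2.197, -0.072]
contact_force: [0.0, -0.4, -2.3]
grip_width: 0.0277
```

```bash
python3 - <<'E'
from h import *
im=viewer.grab_frame("wrist")[:,:,::-1]
im2=viewer.grab_frame("side")[:,:,::-1]
cv2.imwrite("pics/w13.png",np.hstack([cv2.resize(im,(400,300)),cv2.resize(im2,(400,300))]))
print(obs()[0]["joints"],obs()[0]["grip_width"])
z=tool(7.5,-45).as_matrix()[:,2]; print("place",np.array([.4335,.1828,.133])+.019*z)
plan([.435,.12,.25],tool(7.5,-45))
E
```

```text
[-0.8023907   0.34023973  1.12995088  1.97271594 -0.41863577  1.08021409
  0.51681939] 0.028397157435070288
place [0.43525362 0.16947991 0.11956497]
rows 6
[0.0352, -0.0108, 0.0014] [-0.48, -8.1, -1.21]
[0.0352, -0.01, -0.0037] [-0.48, -8.1, -1.21]
[0.0345, -0.0092, -0.0087] [-0.48, -8.1, -1.21]
[0.0332, -0.0084, -0.0136] [-0.48, -8.1, -1.21]
[0.0311, -0.0076, -0.0182] [-0.48, -8.1, -1.21]
[0.0284, -0.0068, -0.0224] [-0.48, -8.1, -1.21]
```

View pics/w13.png

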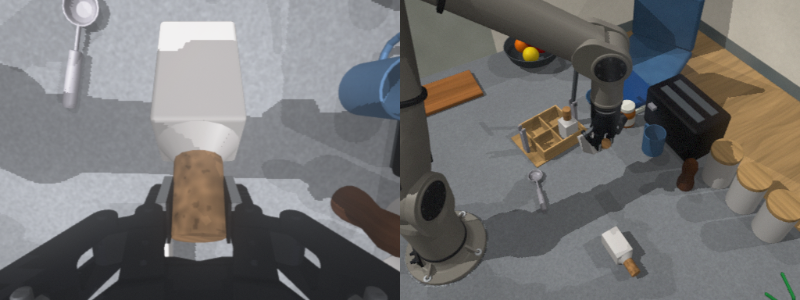

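Bottle B is held in line at (200,195), and C is standing in the carrier. On to the near right cell.

drive_tool:
  commands:
    - {"linear": [0.035,-0.011,0.001],"dr": [-0.5,-8,-1.2],"jaw": 1}
    - {"linear": [0.035,-0.01,-0.004],"dr": [-0.5,-8,-1.2],"jaw": 1}
    - {"linear": [0.034,-0.009,-0.009],"dr": [-0.5,-8,-1.2],"jaw": 1}
    - {"linear": [0.033,-0.008,-0.014],"dr": [-0.5,-8,-1.2],"jaw": 1}
    - {"linear": [0.031,-0.008,-0.018],"dr": [-0.5,-8,-1.2],"jaw": 1}
    - {"linear": [0.02,-0.007,-0.018],"dr": [-0.5,-7,-1.2],"jaw": 1}
    - {"linear": [0,0,0],"dr": [0,0,0],"jaw": 1}

```text
clock: 16.75
tcp_pos: [0.4369, 0.083, 0.2508]
orientation: [1.715, 1.864, -0.675]
contact_force: [0.7, -1.0, -2.3]
grip_width: 0.0277
```

```bash
python3 - <<'E'
from h import *
print(obs()[0]["joints"],obs()[0]["grip_width"])
plan([.4353,.1695,.20],tool(7.5,-45))
im=viewer.grab_frame("scene")[:,:,::-1]
im2=viewer.grab_frame("side")[:,:,::-1]
cv2.imwrite("pics/w14.png",np.hstack([cv2.resize(im,(400,300)),cv2.resize(im2,(400,300))]))
E
```

```text
[-1.65906486  0.72063849  1.35166713  2.03828877  0.00696633  1.12547708
 -0.21978531] 0.027675430765649763
rows 2
[0.0491, 0.0029, -0.01] [-1.42, -1.55, -0.8]
[0.0487, 0.0039, -0.0112] [-1.42, -1.55, -0.8]
```

View pics/w14.png

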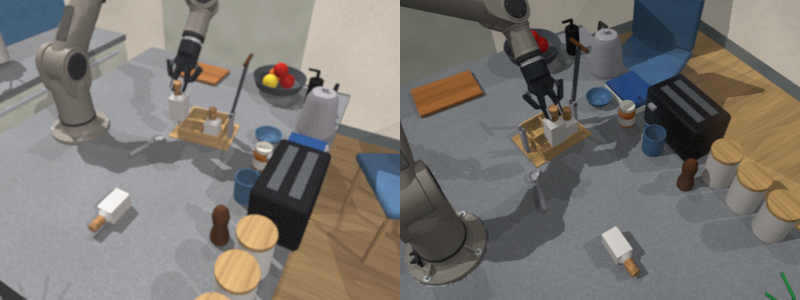

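drive_tool:
  commands:
    - {"linear": [0.04,0.003,-0.02],"dr": [-1.4,-1,-0.8],"jaw": 1}
    - {"linear": [0.04,0.003,-0.02],"dr": [-1.4,-1,-0.8],"jaw": 1}
    - {"linear": [0,0,0],"dr": [0,0,0],"jaw": 1}

```text
clock: 17.23
tcp_pos: [0.4364, 0.1584, 0.227]
orientation: [1.673, 1.857, -0.664]
contact_force: [-1.1, -0.9, -2.5]
grip_width: 0.028
```

```bash
python3 - <<'E'
from h import *
print(obs()[0]["joints"],obs()[0]["grip_width"])
plan([.4353,.1695,.20],tool(7.5,-45))
im=viewer.grab_frame("scene")[:,:,::-1];im2=viewer.grab_frame("side")[:,:,::-1]
cv2.imwrite("pics/w15.png",np.hstack([cv2.resize(im[90:190,190:290],(400,400),interpolation=cv2.INTER_CUBIC),cv2.resize(im2[90:190,150:250],(400,400),interpolation=cv2.INTER_CUBIC)]))
E
```

```text
[-1.69342547  0.80808116  1.27179414  1.96546746 -0.05828857  1.17376111
 -0.2898316 ] 0.028017778128127915
rows 1
[0.0266, 0.0001, 0.012] [-1.09, -1.69, -1.11]
```

View pics/w15.png

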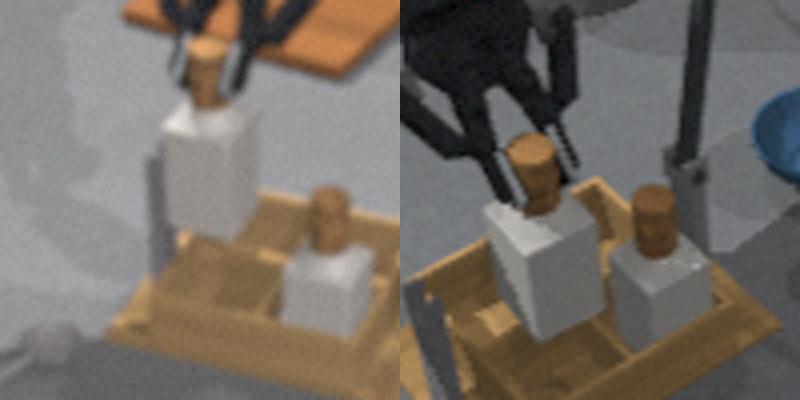

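Bottle B is above the near right cell, with C standing beside it.

drive_tool:
  commands:
    - {"linear": [0.0265,0,0.012],"dr": [-1.1,-1.7,-1.1],"jaw": 1}
    - {"linear": [0,0,0],"dr": [0,0,0],"jaw": 1}

```text
clock: 17.58
tcp_pos: [0.4355, 0.1607, 0.2025]
orientation: [1.644, 1.845, -0.677]
contact_force: [-0.1, 0.4, -2.5]
grip_width: 0.0278
```

```bash
python3 - <<'E'
from h import *
plan([.4353,.1695,.196],tool(7.5,-45))
plan([.4353,.1695,.135],tool(7.5,-45),n=3)
im=viewer.grab_frame("scene")[:,:,::-1];im2=viewer.grab_frame("side")[:,:,::-1]
cv2.imwrite("pics/w16.png",np.hstack([cv2.resize(im[90:190,190:290],(400,400),interpolation=cv2.INTER_CUBIC),cv2.resize(im2[90:190,150:250],(400,400),interpolation=cv2.INTER_CUBIC)]))
E
```

```text
rows 1
[0.0108, 0.0008, -0.0016] [-0.56, -0.11, -0.7]
rows 3
[0.0179, 0.0002, 0.0139] [-0.19, -0.04, -0.23]
[0.018, 0.0003, 0.0139] [-0.19, -0.04, -0.23]
[0.018, 0.0003, 0.0139] [-0.19, -0.04, -0.23]
```

View pics/w16.png

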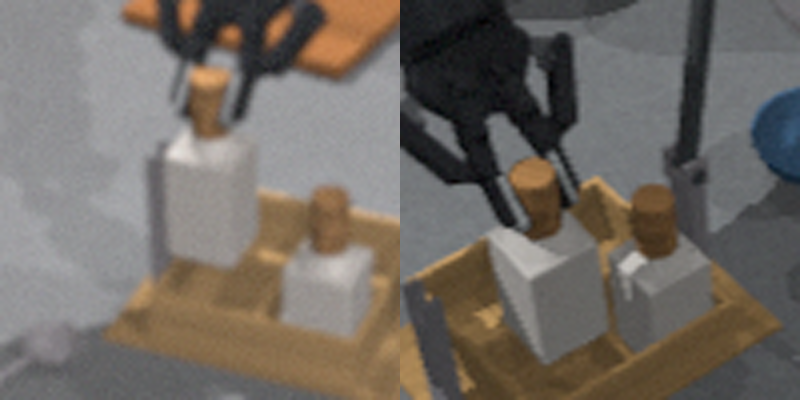

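drive_tool:
  commands:
    - {"linear": [0.011,0.001,-0.0015],"dr": [-0.5,0,-0.7],"jaw": 1}
    - {"linear": [0.0145,0,0.0135],"dr": [0,0,0],"jaw": 1}
    - {"linear": [0.0145,0,0.0135],"dr": [0,0,0],"jaw": 1}
    - {"linear": [0,0,0],"dr": [0,0,0],"jaw": 1}

```text
clock: 18.18
tcp_pos: [0.437, 0.1697, 0.1565]
orientation: [1.636, 1.854, -0.668]
contact_force: [0.7, -0.3, -1.5]
grip_width: 0.0277
```

```bash
python3 - <<'E'
from h import *
plan([.4353,.1695,.120],tool(7.5,-45),n=3)
im=viewer.grab_frame("scene")[:,:,::-1];im2=viewer.grab_frame("side")[:,:,::-1]
cv2.imwrite("pics/w17.png",np.hstack([cv2.resize(im[90:190,190:290],(400,400),interpolation=cv2.INTER_CUBIC),cv2.resize(im2[90:190,150:250],(400,400),interpolation=cv2.INTER_CUBIC)]))
E
```

```text
rows 3
[0.0086, -0.0006, 0.0086] [-0.02, -0.11, -0.12]
[0.0086, -0.0006, 0.0086] [-0.02, -0.11, -0.12]
[0.0086, -0.0006, 0.0086] [-0.02, -0.11, -0.12]
```

View pics/w17.png

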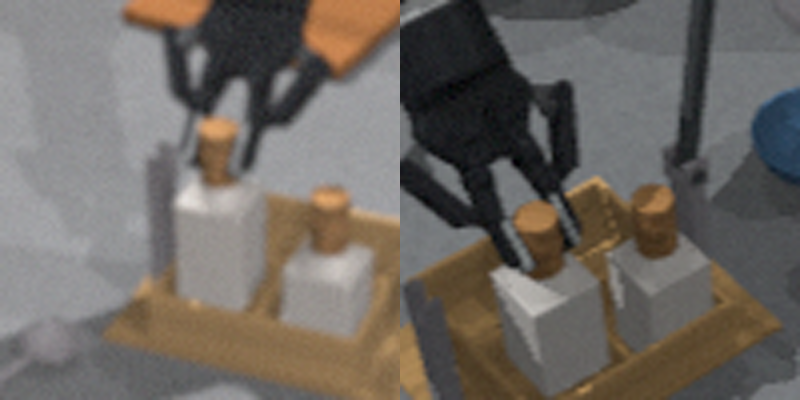

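It is entering the cell. I'll lower the rest.

drive_tool:
  commands:
    - {"linear": [0.009,-0.001,0.009],"dr": [0,0,0],"jaw": 1}
    - {"linear": [0.009,-0.001,0.009],"dr": [0,0,0],"jaw": 1}
    - {"linear": [0.007,0,0.007],"dr": [0,0,0],"jaw": 1}
    - {"linear": [0,0,0],"dr": [0,0,0],"jaw": 1}

```text
clock: 18.77
tcp_pos: [0.4365, 0.1699, 0.1208]
orientation: [1.637, 1.852, -0.664]
contact_force: [0.0, 0.7, 2.4]
grip_width: 0.0283
```

drive_tool:
  commands:
    - {"linear": [0,0,0],"dr": [0,0,0],"jaw": 0.45}
    - {"linear": [0,0,0],"dr": [0,0,0],"jaw": 0.45}
    - {"linear": [0,0,0],"dr": [0,0,0],"jaw": 0.45}

```text
clock: 19.15
tcp_pos: [0.4367, 0.1696, 0.121]
orientation: [1.637, 1.851, -0.664]
contact_force: [-0.1, 0.8, -0.1]
grip_width: 0.0471
```

drive_tool:
  commands:
    - {"linear": [0,0,-0.03],"dr": [0,0,0],"jaw": 0.45}
    - {"linear": [0,0,-0.04],"dr": [0,0,0],"jaw": 0.45}
    - {"linear": [-0.03,0,-0.03],"dr": [0,0,0],"jaw": 0.45}
    - {"linear": [-0.04,0,-0.04],"dr": [0,0,0],"jaw": 0.45}
    - {"linear": [0,0,0],"dr": [0,0,0],"jaw": 0.45}

```text
clock: 19.77
tcp_pos: [0.4292, 0.2189, 0.2744]
orientation: [1.637, 1.851, -0.665]
contact_force: [-0.4, 0.2, -1.2]
grip_width: 0.0468
```

```bash
python3 - <<'E'
from h import *
im=viewer.grab_frame("scene")[:,:,::-1];im2=viewer.grab_frame("side")[:,:,::-1]
cv2.imwrite("pics/w18.png",np.hstack([cv2.resize(im,(400,300)),cv2.resize(im2,(400,300),interpolation=cv2.INTER_CUBIC)]))
cv2.imwrite("pics/s18.png",im);cv2.imwrite("pics/d18.png",im2)
plan([.45,.0,.30],tool(0,0))
E
```

```text
rows 5
[-0.0353, -0.001, 0.0269] [0.59, 8.95, 1.35]
[-0.039, 0.0001, 0.0211] [0.59, 8.95, 1.35]
[-0.0418, 0.0013, 0.0147] [0.59, 8.95, 1.35]
[-0.0435, 0.0024, 0.008] [0.59, 8.95, 1.35]
[-0.0442, 0.0035, 0.0011] [0.59, 8.95, 1.35]
```

View pics/w18.png

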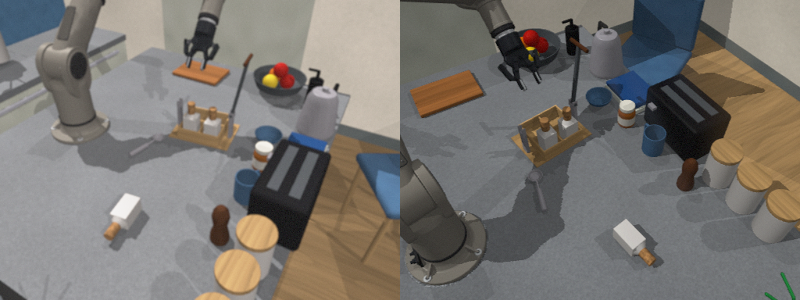

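Both placed bottles stand in the carrier. The third bottle has been knocked aside: in side it has moved from (617,250) to (633,240) in this mosaic. I'll look at it from above.

drive_tool:
  commands:
    - {"linear": [-0.035,-0.001,0.02],"dr": [0.6,9,1.3],"jaw": 0.4}
    - {"linear": [-0.039,0,0.016],"dr": [0.6,9,1.3],"jaw": 0.4}
    - {"linear": [-0.042,0.001,0.01],"dr": [0.6,9,1.3],"jaw": 0.4}
    - {"linear": [-0.044,0.002,0.004],"dr": [0.6,9,1.3],"jaw": 0.4}
    - {"linear": [-0.044,0.003,0],"dr": [0.6,9,1.3],"jaw": 0.4}
    - {"linear": [-0.05,0,0],"dr": [0,0,0],"jaw": 0.4}
    - {"linear": [-0.055,0,0],"dr": [0,0,0],"jaw": 0.4}
    - {"linear": [-0.055,0,0],"dr": [0,0,0],"jaw": 0.4}

```text
clock: 20.88
tcp_pos: [0.4464, -0.1113, 0.3298]
orientation: [2.121, 2.205, -0.139]
contact_force: [0.3, -0.1, -0.3]
grip_width: 0.0514
```

drive_tool:
  commands:
    - {"linear": [-0.05,0,-0.01],"dr": [0,0,0],"jaw": 0.4}
    - {"linear": [-0.04,0,-0.01],"dr": [0,0,0],"jaw": 0.4}
    - {"linear": [0,0,0],"dr": [0,0,0],"jaw": 0.4}

```text
clock: 21.25
tcp_pos: [0.447, -0.2044, 0.3591]
orientation: [2.13, 2.201, -0.14]
contact_force: [0.4, 0.4, 0.2]
grip_width: 0.0514
```

```bash
python3 - <<'E'
from h import *
import pickle
c=viewer.calibration("wrist"); im=viewer.grab_frame("wrist")[:,:,::-1]
pickle.dump(c,open("w19.pkl","wb")); print(obs()[1])
cv2.imwrite("pics/w19.png",im); cv2.imwrite("pics/w19z.png",cv2.resize(im,(800,600),interpolation=cv2.INTER_CUBIC))
E
```

```text
[ 0.44687864 -0.20244876  0.35853473]
```

View pics/w19z.png

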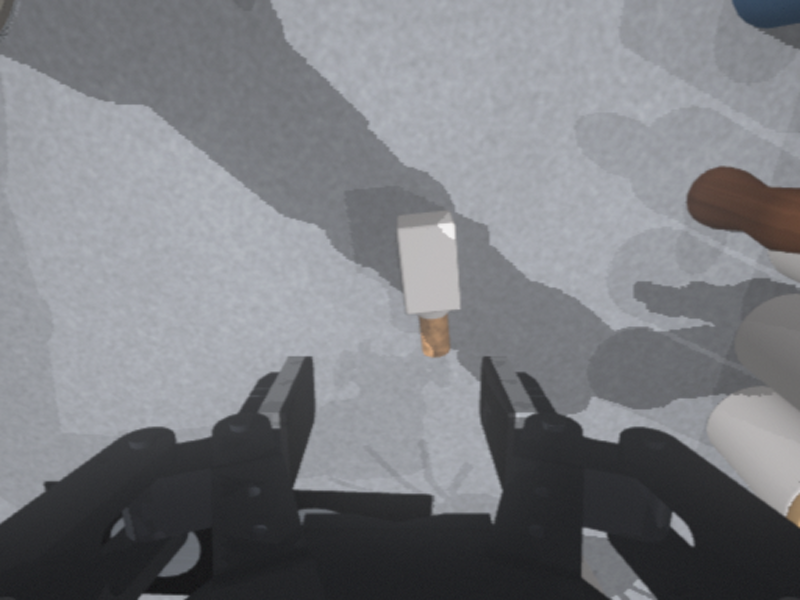

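Bottle A's top face has its corners at (398,227), (453,220), (460,308) and (407,314), with the neck tip at (436,350).

```bash
python3 - <<'E'
from h import *
import pickle
c=pickle.load(open("w19.pkl","rb")); k=512/800
P=lambda u,v,z: plane(c,((u+.5)*k-.5,(v+.5)*k-.5),z)[:2]
q=[P(*a,.054) for a in [(398,227),(453,220),(460,308),(407,314)]]; b=(q[0]+q[1])/2; t=(q[2]+q[3])/2; d=(t-b)/np.linalg.norm(t-b)
az=np.degrees(np.arctan2(d[1],d[0])); g=(b+t)/2+d*(.126-.044)
print("base",b,"len",np.linalg.norm(t-b),np.linalg.norm(q[1]-q[0]),np.linalg.norm(q[3]-q[2]),"az",az,g,"tip",P(436,340,.042))
yaw=az+90; R=tool(yaw,45); z=R.as_matrix()[:,2]; G=np.array([*g,.027]); print("yaw",yaw,"tcp",G+.019*z,"pre",G-.061*z)
plan(G-.12*z,R)
E
```

```text
base [ 0.46968494 -0.2305989 ] len 0.08771309471594835 0.05026683396301748 0.05192334166266795 az -81.8352835629418 [ 0.48755901 -0.35517975] tip [ 0.48772161 -0.3553258 ]
yaw 8.164716437058203 tcp [ 0.48565097 -0.3418809   0.01356497] pre [ 0.4936848  -0.39787605  0.07013351]
rows 7
[-0.0297, 0.0068, 0.0389] [0.18, 7.38, -0.9]
[-0.0345, 0.0065, 0.0347] [0.18, 7.38, -0.9]
[-0.0388, 0.006, 0.03] [0.18, 7.38, -0.9]
[-0.0424, 0.0054, 0.0247] [0.18, 7.38, -0.9]
[-0.0453, 0.0048, 0.0191] [0.18, 7.38, -0.9]
[-0.0475, 0.0041, 0.0131] [0.18, 7.38, -0.9]
[-0.0488, 0.0034, 0.0068] [0.18, 7.38, -0.9]
```

drive_tool:
  commands:
    - {"linear": [-0.032,0.007,0.035],"dr": [0.2,7.4,-0.9],"jaw": 0.4}
    - {"linear": [-0.036,0.0065,0.032],"dr": [0.2,7.4,-0.9],"jaw": 0.4}
    - {"linear": [-0.039,0.006,0.029],"dr": [0.2,7.4,-0.9],"jaw": 0.4}
    - {"linear": [-0.042,0.0055,0.024],"dr": [0.2,7.4,-0.9],"jaw": 0.4}
    - {"linear": [-0.045,0.005,0.018],"dr": [0.2,7.4,-0.9],"jaw": 0.4}
    - {"linear": [-0.047,0.004,0.013],"dr": [0.2,7.4,-0.9],"jaw": 0.4}
    - {"linear": [-0.048,0.0035,0.006],"dr": [0.2,7.4,-0.9],"jaw": 0.4}
    - {"linear": [0,0,0],"dr": [0,0,0],"jaw": 0.4}

```text
clock: 22.3
tcp_pos: [0.2791, -0.2041, 0.3176]
orientation: [-1.784, -2.102, -0.659]
contact_force: [-0.2, -0.2, -0.3]
grip_width: 0.0515
```

```bash
python3 - <<'E'
from h import *
im=viewer.grab_frame("wrist")[:,:,::-1]
cv2.imwrite("pics/w20.png",im)
print(obs()[0]["joints"])
plan([.4937,-.398,.070],tool(8.2,45))
E
```

```text
[-0.79738672 -0.33553374  1.44986552  2.0601828  -0.15781252  1.39935916
  0.81184353]
rows 7
[-0.0469, 0.0214, 0.0173] [1.05, 2.01, 0.62]
[-0.0472, 0.0222, 0.0152] [1.05, 2.01, 0.62]
[-0.0475, 0.023, 0.0132] [1.05, 2.01, 0.62]
[-0.0476, 0.0237, 0.0111] [1.05, 2.01, 0.62]
[-0.0477, 0.0244, 0.0089] [1.05, 2.01, 0.62]
[-0.0477, 0.0251, 0.0068] [1.05, 2.01, 0.62]
[-0.0477, 0.0257, 0.0047] [1.05, 2.01, 0.62]
```

View pics/w20.png

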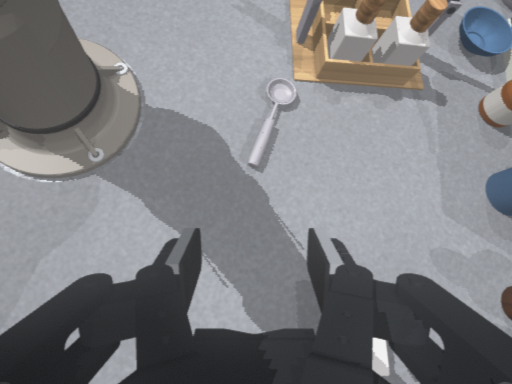

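Joints 2 and 3 ran up against their limits (j3 = 1.45), because the arm's elbow has drifted round. The bottle was not touched. I'll unwind the elbow by swinging close in to the left and coming back stretched out.

```bash
cat >> h.py <<'E'
def cyl(az,r,z,theta=0,dyaw=0,n=None,p0=None,R0=None):
    a=np.radians(az); plan([r*np.cos(a),r*np.sin(a),z],tool(az+dyaw,theta),n=n,p0=p0,R0=R0)
def arc(az1,n,r=None,z=None):
    """rows for co-rotating about base axis, tool vertical"""
    o,p,R=obs(); az0=np.degrees(np.arctan2(p[1],p[0])); r0=np.hypot(p[0],p[1]); r=r or r0; z=z or p[2]
    d=np.radians(az1-az0)/n; print("az0",az0,"r0",r0,"step",np.degrees(d))
    rv=(R.inv()*tool(az1,0)).as_rotvec(); print("total dr",np.degrees(rv))
    y=R.as_matrix()[:,1]; print("y az",np.degrees(np.arctan2(y[1],y[0])))
E
python3 - <<'E'
from h import *
cyl(-33,.47,.34)
E
```

```text
rows 6
[-0.0089, 0.0182, -0.0066] [-0.48, -5.43, 6.88]
[-0.0072, 0.0192, -0.0056] [-0.48, -5.43, 6.88]
[-0.0053, 0.02, -0.0049] [-0.48, -5.43, 6.88]
[-0.0033, 0.0206, -0.0043] [-0.48, -5.43, 6.88]
[-0.0012, 0.0209, -0.0039] [-0.48, -5.43, 6.88]
[0.0009, 0.0209, -0.0037] [-0.48, -5.43, 6.88]
```

drive_tool:
  commands:
    - {"linear": [-0.009,0.018,-0.0065],"dr": [-0.5,-5.4,6.9],"jaw": 0.4}
    - {"linear": [-0.007,0.019,-0.0055],"dr": [-0.5,-5.4,6.9],"jaw": 0.4}
    - {"linear": [-0.005,0.02,-0.005],"dr": [-0.5,-5.4,6.9],"jaw": 0.4}
    - {"linear": [-0.003,0.021,-0.004],"dr": [-0.5,-5.4,6.9],"jaw": 0.4}
    - {"linear": [-0.001,0.021,-0.004],"dr": [-0.5,-5.4,6.9],"jaw": 0.4}
    - {"linear": [0.001,0.021,-0.0035],"dr": [-0.5,-5.4,6.9],"jaw": 0.4}
    - {"linear": [0,0,0],"dr": [0,0,0],"jaw": 0.4}

```text
clock: 23.22
tcp_pos: [0.407, -0.2465, 0.3368]
orientation: [2.752, 1.485, -0.027]
contact_force: [0.1, -0.6, -0.7]
grip_width: 0.0511
```

```bash
python3 - <<'E'
from h import *
print(obs()[0]["joints"])
arc(60,10)
E
```

```text
[-0.49614647  0.01731975  0.93140276  1.91827674  0.00869622  1.21201119
 -0.14900377]
az0 -31.199059232165204 r0 0.4758447412215487 step 9.119905923216521
total dr [ -0.8266273    1.1488594  -93.29224443]
y az -33.29380601149288
```

drive_tool:
  commands:
    - {"linear": [0.0497,-0.0026,0],"dr": [0,0,-6],"jaw": 0.4}
    - {"linear": [0.0497,-0.0026,0],"dr": [0,0,-6],"jaw": 0.4}
    - {"linear": [0.0497,-0.0026,0],"dr": [0,0,-6],"jaw": 0.4}
    - {"linear": [0.0497,-0.0026,0],"dr": [0,0,-6],"jaw": 0.4}
    - {"linear": [0.0497,-0.0026,0],"dr": [0,0,-6],"jaw": 0.4}
    - {"linear": [0.0497,-0.0026,0],"dr": [0,0,-6],"jaw": 0.4}
    - {"linear": [0.0497,-0.0026,0],"dr": [0,0,-6],"jaw": 0.4}
    - {"linear": [0,0,0],"dr": [0,0,0],"jaw": 0.4}

```text
clock: 24.22
tcp_pos: [0.4729, 0.1028, 0.3257]
orientation: [1.992, 2.424, -0.031]
contact_force: [-0.0, -0.2, -0.7]
grip_width: 0.0511
```

```bash
python3 - <<'E'
from h import *
print(obs()[0]["joints"])
arc(60,10)
E
```

```text
[-0.88301833  0.06898019  0.56985603  1.8949124  -0.02500606  1.2033687
 -0.11001728]
az0 12.265178008658774 r0 0.48394747540152083 step 4.773482199134123
total dr [ -1.07413034   0.51818877 -48.8372358 ]
y az 11.155319444767981
```

drive_tool:
  commands:
    - {"linear": [0.0497,-0.0026,-0.004],"dr": [0,0,-6],"jaw": 0.4}
    - {"linear": [0.0497,-0.0026,-0.004],"dr": [0,0,-6],"jaw": 0.4}
    - {"linear": [0.0497,-0.0026,-0.004],"dr": [0,0,-6],"jaw": 0.4}
    - {"linear": [0.0497,-0.0026,-0.004],"dr": [0,0,-6],"jaw": 0.4}
    - {"linear": [0.0497,-0.0026,-0.004],"dr": [0,0,-6],"jaw": 0.4}
    - {"linear": [0.0497,-0.0026,-0.004],"dr": [0,0,-6],"jaw": 0.4}
    - {"linear": [0.0497,-0.0026,-0.004],"dr": [0,0,-6],"jaw": 0.4}
    - {"linear": [0.0497,-0.0026,-0.004],"dr": [0,0,-6],"jaw": 0.4}

```text
clock: 25.22
tcp_pos: [0.2443, 0.4183, 0.3525]
orientation: [-0.808, -3.032, 0.032]
contact_force: [-0.0, 0.7, 0.2]
grip_width: 0.0511
```

drive_tool:
  commands:
    - {"linear": [0.045,0.01,-0.01],"dr": [0,0,-6],"jaw": 0.4}
    - {"linear": [0.045,0.01,-0.01],"dr": [0,0,-6],"jaw": 0.4}
    - {"linear": [0,0.055,-0.015],"dr": [0,0,0],"jaw": 0.4}
    - {"linear": [0,0.055,-0.015],"dr": [0,0,0],"jaw": 0.4}
    - {"linear": [0,0.055,-0.015],"dr": [0,0,0],"jaw": 0.4}
    - {"linear": [0,0.055,-0.01],"dr": [0,0,0],"jaw": 0.4}
    - {"linear": [0,0.04,0],"dr": [0,0,0],"jaw": 0.4}
    - {"linear": [0,0,0],"dr": [0,0,0],"jaw": 0.4}

```text
clock: 26.22
tcp_pos: [0.2479, 0.7322, 0.4187]
orientation: [-0.461, -3.103, 0.038]
contact_force: [-1.3, -0.3, -1.2]
grip_width: 0.0512
```

```bash
python3 - <<'E'
from h import *
print(obs()[0]["joints"])
arc(-30,10)
E
```

```text
[-1.38576863  0.60140593  0.12500734  0.95267434 -0.0714049   1.61561504
 -0.00802549]
az0 71.29656811217463 r0 0.7730268962201962 step -10.129656811217464
total dr [ -1.03352864   1.23940974 103.101335  ]
y az 73.10754321639375
```

drive_tool:
  commands:
    - {"linear": [-0.058,-0.003,0],"dr": [0,0,4.4],"jaw": 0.4}
    - {"linear": [-0.058,-0.003,0],"dr": [0,0,4.4],"jaw": 0.4}
    - {"linear": [-0.058,-0.003,0],"dr": [0,0,4.4],"jaw": 0.4}
    - {"linear": [-0.058,-0.003,0],"dr": [0,0,4.4],"jaw": 0.4}
    - {"linear": [-0.058,-0.003,0],"dr": [0,0,4.4],"jaw": 0.4}
    - {"linear": [-0.058,-0.003,0],"dr": [0,0,4.4],"jaw": 0.4}
    - {"linear": [-0.058,-0.003,0],"dr": [0,0,4.4],"jaw": 0.4}
    - {"linear": [-0.058,-0.003,0],"dr": [0,0,4.4],"jaw": 0.4}

```text
clock: 27.22
tcp_pos: [0.6243, 0.4552, 0.4225]
orientation: [1.392, 2.813, -0.042]
contact_force: [0.9, 0.4, -2.0]
grip_width: 0.0511
```

```bash
python3 - <<'E'
from h import *
print(obs()[0]["joints"])
arc(-30,10)
E
```

```text
[-0.86739988  0.60870941  0.31002663  0.95828822 -0.1603122   1.61917416
  0.03719405]
az0 36.10006811321761 r0 0.7726197801183607 step -6.610006811321762
total dr [-0.67315048  1.48844805 67.33275084]
y az 37.327691133228676
```

drive_tool:
  commands:
    - {"linear": [-0.058,-0.003,0],"dr": [0,0,4.4],"jaw": 0.4}
    - {"linear": [-0.058,-0.003,0],"dr": [0,0,4.4],"jaw": 0.4}
    - {"linear": [-0.058,-0.003,0],"dr": [0,0,4.4],"jaw": 0.4}
    - {"linear": [-0.058,-0.003,0],"dr": [0,0,4.4],"jaw": 0.4}
    - {"linear": [-0.058,-0.003,0],"dr": [0,0,4.4],"jaw": 0.4}
    - {"linear": [-0.058,-0.003,0],"dr": [0,0,4.4],"jaw": 0.4}
    - {"linear": [-0.058,-0.003,0],"dr": [0,0,4.4],"jaw": 0.4}
    - {"linear": [-0.058,-0.003,0],"dr": [0,0,4.4],"jaw": 0.4}

```text
clock: 28.22
tcp_pos: [0.7664, -0.0016, 0.4363]
orientation: [2.201, 2.226, -0.036]
contact_force: [-0.5, 0.8, 0.3]
grip_width: 0.0509
```

drive_tool:
  commands:
    - {"linear": [-0.058,-0.003,0],"dr": [0,0,4.4],"jaw": 0.4}
    - {"linear": [-0.058,-0.003,0],"dr": [0,0,4.4],"jaw": 0.4}
    - {"linear": [-0.058,-0.003,0],"dr": [0,0,4.4],"jaw": 0.4}
    - {"linear": [-0.058,-0.003,0],"dr": [0,0,4.4],"jaw": 0.4}
    - {"linear": [-0.058,-0.003,0],"dr": [0,0,4.4],"jaw": 0.4}
    - {"linear": [-0.058,-0.003,0],"dr": [0,0,4.4],"jaw": 0.4}
    - {"linear": [-0.058,-0.003,0],"dr": [0,0,4.4],"jaw": 0.4}
    - {"linear": [0,0,0],"dr": [0,0,0],"jaw": 0.4}

```text
clock: 29.22
tcp_pos: [0.6359, -0.4102, 0.4513]
orientation: [2.734, 1.51, -0.027]
contact_force: [0.0, -0.5, -0.0]
grip_width: 0.0512
```

```bash
python3 - <<'E'
from h import *
print(obs()[0]["joints"])
arc(-30,10)
E
```

```text
[ 0.15728052  0.59637573  0.65177726  1.00357239 -0.32608148  1.62822964
  0.13530784]
az0 -32.827514739706665 r0 0.7567269591762735 step 0.28275147397066647
total dr [ 0.40250374  1.35949178 -2.18915042]
y az -32.184210056383094
```

drive_tool:
  commands:
    - {"linear": [0,-0.06,0.012],"dr": [0,0,0],"jaw": 0.4}
    - {"linear": [0,-0.06,0.012],"dr": [0,0,0],"jaw": 0.4}
    - {"linear": [0,-0.06,0.012],"dr": [0,0,0],"jaw": 0.4}
    - {"linear": [0,-0.06,0.012],"dr": [0,0,0],"jaw": 0.4}
    - {"linear": [0.02,-0.04,0.012],"dr": [0,0,-3],"jaw": 0.4}
    - {"linear": [0.0497,-0.0026,0],"dr": [0,0,-6],"jaw": 0.4}
    - {"linear": [0.0497,-0.0026,0],"dr": [0,0,-6],"jaw": 0.4}
    - {"linear": [0.0497,-0.0026,0],"dr": [0,0,-6],"jaw": 0.4}

```text
clock: 30.22
tcp_pos: [0.4474, -0.0998, 0.3809]
orientation: [2.406, 2.004, -0.015]
contact_force: [1.0, 0.1, 0.1]
grip_width: 0.0513
```

drive_tool:
  commands:
    - {"linear": [0.0497,-0.0026,0],"dr": [0,0,-6],"jaw": 0.4}
    - {"linear": [0.0497,-0.0026,0],"dr": [0,0,-6],"jaw": 0.4}
    - {"linear": [0.0497,-0.0026,0],"dr": [0,0,-6],"jaw": 0.4}
    - {"linear": [0.0497,-0.0026,0],"dr": [0,0,-6],"jaw": 0.4}
    - {"linear": [0.0497,-0.0026,0],"dr": [0,0,-6],"jaw": 0.4}
    - {"linear": [0.0497,-0.0026,0],"dr": [0,0,-6],"jaw": 0.4}
    - {"linear": [0.0497,-0.0026,0],"dr": [0,0,-6],"jaw": 0.4}
    - {"linear": [0.0497,-0.0026,0],"dr": [0,0,-6],"jaw": 0.4}

```text
clock: 31.22
tcp_pos: [0.3394, 0.2849, 0.3778]
orientation: [1.33, 2.838, -0.005]
contact_force: [0.9, 0.9, -0.1]
grip_width: 0.0514
```

```bash
python3 - <<'E'
from h import *
print(obs()[0]["joints"])
arc(-30,10)
E
```

```text
[-0.86249253 -0.03314364  0.01668231  1.86890052  0.00889339  1.30663368
 -0.15356936]
az0 40.014070513759734 r0 0.4431544287882842 step -7.001407051375974
total dr [ 0.30261982  0.38833182 69.79586151]
y az 39.79635871297556
```

drive_tool:
  commands:
    - {"linear": [0.047,-0.0026,0],"dr": [0,0,-6],"jaw": 0.4}
    - {"linear": [0.047,-0.0026,0],"dr": [0,0,-6],"jaw": 0.4}
    - {"linear": [0.047,-0.0026,0],"dr": [0,0,-6],"jaw": 0.4}
    - {"linear": [0.047,-0.0026,0],"dr": [0,0,-6],"jaw": 0.4}
    - {"linear": [0.047,-0.0026,0],"dr": [0,0,-6],"jaw": 0.4}
    - {"linear": [0.047,0.01,0],"dr": [0,0,-6],"jaw": 0.4}
    - {"linear": [0,0.06,-0.015],"dr": [0,0,0],"jaw": 0.4}
    - {"linear": [0,0.06,-0.015],"dr": [0,0,0],"jaw": 0.4}

```text
clock: 32.22
tcp_pos: [0.1133, 0.5574, 0.4081]
orientation: [0.322, 3.112, 0.001]
contact_force: [0.9, 0.1, 0.1]
grip_width: 0.0509
```

drive_tool:
  commands:
    - {"linear": [0,0.06,-0.015],"dr": [0,0,0],"jaw": 0.4}
    - {"linear": [0,0.06,-0.01],"dr": [0,0,0],"jaw": 0.4}
    - {"linear": [0,0.06,-0.01],"dr": [0,0,0],"jaw": 0.4}
    - {"linear": [0,0.03,0],"dr": [0,0,0],"jaw": 0.4}
    - {"linear": [-0.058,-0.003,0],"dr": [0,0,4.4],"jaw": 0.4}
    - {"linear": [-0.058,-0.003,0],"dr": [0,0,4.4],"jaw": 0.4}
    - {"linear": [-0.058,-0.003,0],"dr": [0,0,4.4],"jaw": 0.4}
    - {"linear": [-0.058,-0.003,0],"dr": [0,0,4.4],"jaw": 0.4}

```text
clock: 33.22
tcp_pos: [0.364, 0.6867, 0.4469]
orientation: [0.771, 3.033, 0.004]
contact_force: [0.3, 0.4, -0.2]
grip_width: 0.0508
```

```bash
python3 - <<'E'
from h import *
print(obs()[0]["joints"])
arc(-30,10)
E
```

```text
[-1.07869954  0.59763412 -0.18879455  0.891505    0.11835967  1.65632072
 -0.15172505]
az0 62.06938797645964 r0 0.7771833069032777 step -9.206938797645964
total dr [ 0.77444455  0.24389463 91.47962163]
y az 61.48283122940968
```

drive_tool:
  commands:
    - {"linear": [-0.058,-0.003,0],"dr": [0,0,4.4],"jaw": 0.4}
    - {"linear": [-0.058,-0.003,0],"dr": [0,0,4.4],"jaw": 0.4}
    - {"linear": [-0.058,-0.003,0],"dr": [0,0,4.4],"jaw": 0.4}
    - {"linear": [-0.058,-0.003,0],"dr": [0,0,4.4],"jaw": 0.4}
    - {"linear": [-0.058,-0.003,0],"dr": [0,0,4.4],"jaw": 0.4}
    - {"linear": [-0.058,-0.003,0],"dr": [0,0,4.4],"jaw": 0.4}
    - {"linear": [-0.058,-0.003,0],"dr": [0,0,4.4],"jaw": 0.4}
    - {"linear": [-0.058,-0.003,0],"dr": [0,0,4.4],"jaw": 0.4}

```text
clock: 34.22
tcp_pos: [0.6774, 0.3392, 0.4542]
orientation: [1.663, 2.648, 0.01]
contact_force: [0.4, 0.5, -0.2]
grip_width: 0.0513
```

drive_tool:
  commands:
    - {"linear": [-0.058,-0.003,0],"dr": [0,0,4.4],"jaw": 0.4}
    - {"linear": [-0.058,-0.003,0],"dr": [0,0,4.4],"jaw": 0.4}
    - {"linear": [-0.058,-0.003,0],"dr": [0,0,4.4],"jaw": 0.4}
    - {"linear": [-0.058,-0.003,0],"dr": [0,0,4.4],"jaw": 0.4}
    - {"linear": [-0.058,-0.003,0],"dr": [0,0,4.4],"jaw": 0.4}
    - {"linear": [-0.058,-0.003,0],"dr": [0,0,4.4],"jaw": 0.4}
    - {"linear": [-0.058,-0.003,0],"dr": [0,0,4.4],"jaw": 0.4}
    - {"linear": [-0.058,-0.003,0],"dr": [0,0,4.4],"jaw": 0.4}

```text
clock: 35.22
tcp_pos: [0.7283, -0.1265, 0.4588]
orientation: [2.399, 2.009, 0.019]
contact_force: [1.3, -1.3, 0.2]
grip_width: 0.0511
```

drive_tool:
  commands:
    - {"linear": [-0.058,-0.003,0],"dr": [0,0,4.4],"jaw": 0.4}
    - {"linear": [-0.058,-0.003,0],"dr": [0,0,4.4],"jaw": 0.4}
    - {"linear": [-0.058,-0.003,0],"dr": [0,0,4.4],"jaw": 0.4}
    - {"linear": [-0.058,-0.003,0],"dr": [0,0,4.4],"jaw": 0.4}
    - {"linear": [-0.058,-0.003,0],"dr": [0,0,4.4],"jaw": 0.4}
    - {"linear": [0,0,0],"dr": [0,0,0],"jaw": 0.4}

```text
clock: 35.98
tcp_pos: [0.6079, -0.4046, 0.4598]
orientation: [2.751, 1.492, 0.021]
contact_force: [0.3, 0.0, 0.1]
grip_width: 0.051
```

```bash
python3 - <<'E'
from h import *
print(obs()[0]["joints"])
arc(-30,10)
plan([.52,-.40,.25],tool(-5,25))
E
```

```text
[ 0.31992741  0.48865273  0.3265843   1.06881062 -0.15803068  1.58928326
  0.02781148]
az0 -33.645213631992874 r0 0.7302516175085259 step 0.3645213631992874
total dr [ 0.97122438 -0.33473672 -3.07058687]
y az -33.07369602660612
rows 5
[-0.0091, -0.0159, 0.0416] [1.43, 4.88, -5.48]
[-0.0111, -0.0159, 0.0412] [1.43, 4.88, -5.48]
[-0.0131, -0.016, 0.0406] [1.43, 4.88, -5.48]
[-0.0149, -0.0163, 0.0398] [1.43, 4.88, -5.48]
[-0.0167, -0.0169, 0.0388] [1.43, 4.88, -5.48]
```

j3 is back to 0.33, so I can approach bottle A again.

```bash
python3 - <<'E'
from h import *
plan([.50,-.44,.13],tool(8.2,45),n=8)
E
```

```text
rows 8
[-0.0113, -0.0096, 0.041] [2.15, 5.37, -4.83]
[-0.0143, -0.0091, 0.0401] [2.15, 5.37, -4.83]
[-0.0173, -0.009, 0.039] [2.15, 5.37, -4.83]
[-0.0201, -0.0091, 0.0376] [2.15, 5.37, -4.83]
[-0.0228, -0.0096, 0.0359] [2.15, 5.37, -4.83]
[-0.0252, -0.0103, 0.034] [2.15, 5.37, -4.83]
[-0.0274, -0.0113, 0.032] [2.15, 5.37, -4.83]
[-0.0293, -0.0125, 0.0297] [2.15, 5.37, -4.83]
```

drive_tool:
  commands:
    - {"linear": [-0.011,-0.0095,0.035],"dr": [2.1,5.4,-4.8],"jaw": 0.4}
    - {"linear": [-0.014,-0.009,0.035],"dr": [2.1,5.4,-4.8],"jaw": 0.4}
    - {"linear": [-0.017,-0.009,0.035],"dr": [2.1,5.4,-4.8],"jaw": 0.4}
    - {"linear": [-0.02,-0.009,0.035],"dr": [2.1,5.4,-4.8],"jaw": 0.4}
    - {"linear": [-0.023,-0.0095,0.035],"dr": [2.1,5.4,-4.8],"jaw": 0.4}
    - {"linear": [-0.025,-0.01,0.033],"dr": [2.1,5.4,-4.8],"jaw": 0.4}
    - {"linear": [-0.027,-0.011,0.03],"dr": [2.1,5.4,-4.8],"jaw": 0.4}
    - {"linear": [0,0,0],"dr": [0,0,0],"jaw": 0.4}

```text
clock: 36.98
tcp_pos: [0.5195, -0.4258, 0.1898]
orientation: [-1.72, -1.87, -0.635]
contact_force: [-0.1, 0.7, 0.3]
grip_width: 0.0509
```

```bash
python3 - <<'E'
from h import *
im=viewer.grab_frame("wrist")[:,:,::-1]
cv2.imwrite("pics/w21.png",im)
print(obs()[0]["joints"])
plan([.4937,-.398,.070],tool(8.2,45))
E
```

```text
[ 0.76615043  0.84895492  0.05259383  1.16911138 -0.46064241  1.70471498
  0.97443701]
rows 3
[-0.0192, -0.0085, 0.0379] [0.74, 1.48, -0.8]
[-0.0201, -0.0083, 0.0375] [0.74, 1.48, -0.8]
[-0.0209, -0.0081, 0.037] [0.74, 1.48, -0.8]
```

View pics/w21.png

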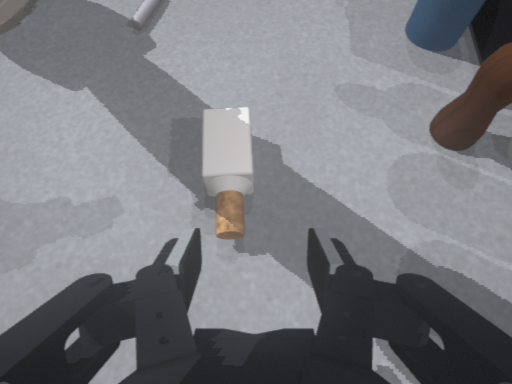

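The joints are healthy now (j3 = 0.05), and bottle A's neck is at (230,214) just ahead of the fingers.

drive_tool:
  commands:
    - {"linear": [-0.019,-0.0085,0.038],"dr": [0.7,1.5,-0.8],"jaw": 0.4}
    - {"linear": [-0.02,-0.0085,0.038],"dr": [0.7,1.5,-0.8],"jaw": 0.4}
    - {"linear": [-0.021,-0.008,0.034],"dr": [0.7,1.5,-0.8],"jaw": 0.4}
    - {"linear": [0,0,0],"dr": [0,0,0],"jaw": 0.4}

```text
clock: 37.52
tcp_pos: [0.5052, -0.3987, 0.086]
orientation: [-1.621, -1.894, -0.671]
contact_force: [-0.1, -0.2, 0.5]
grip_width: 0.0513
```

```bash
python3 - <<'E'
from h import *
print(obs()[0]["joints"])
plan([.4857,-.3419,.0136],tool(8.2,45),n=3)
im=viewer.grab_frame("wrist")[:,:,::-1]
cv2.imwrite("pics/w22.png",im)
E
```

```text
[ 0.77450963  0.94532595  0.02125575  1.26650411 -0.44915038  1.58227612
  1.09627939]
rows 3
[-0.0024, -0.0041, 0.031] [0.2, 0.42, 0.31]
[-0.0026, -0.004, 0.031] [0.2, 0.42, 0.31]
[-0.0029, -0.0039, 0.031] [0.2, 0.42, 0.31]
```

View pics/w22.png

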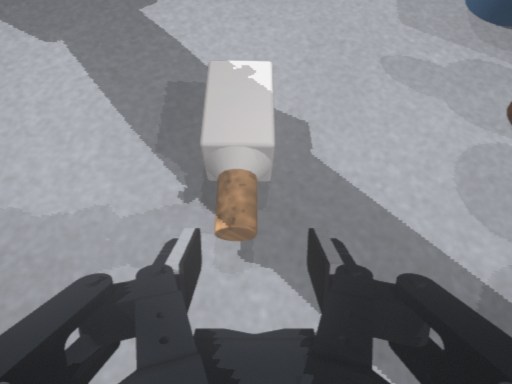

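drive_tool:
  commands:
    - {"linear": [-0.003,-0.009,0.02],"dr": [0.2,0.4,0.3],"jaw": 0.4}
    - {"linear": [-0.003,-0.005,0.03],"dr": [0.2,0.4,0.3],"jaw": 0.4}
    - {"linear": [-0.003,-0.002,0.028],"dr": [0.2,0.4,0.3],"jaw": 0.4}
    - {"linear": [0,0,0],"dr": [0,0,0],"jaw": 0.4}

```text
clock: 38.08
tcp_pos: [0.4967, -0.36, 0.0419]
orientation: [-1.63, -1.899, -0.67]
contact_force: [-0.4, -0.1, 0.7]
grip_width: 0.0512
```

```bash
python3 - <<'E'
from h import *
plan([.4857,-.3419,.0136],tool(8.2,45),n=1)
im=viewer.grab_frame("wrist")[:,:,::-1]
cv2.imwrite("pics/w23.png",im)
E
```

```text
rows 1
[-0.0051, -0.0089, 0.0338] [0.9, 1.76, 0.91]
```

View pics/w23.png

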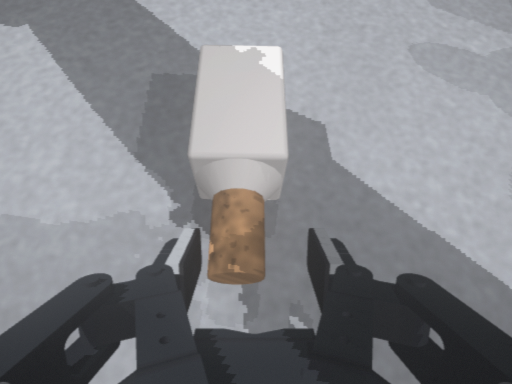

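drive_tool:
  commands:
    - {"linear": [-0.004,-0.008,0.008],"dr": [0.9,1.7,0.9],"jaw": 0.4}
    - {"linear": [-0.002,-0.003,0.014],"dr": [0,0,0],"jaw": 0.4}
    - {"linear": [0,0,0.01],"dr": [0,0,0],"jaw": 0.4}
    - {"linear": [0,0,0],"dr": [0,0,0],"jaw": 0.4}

```text
clock: 38.62
tcp_pos: [0.4856, -0.3477, 0.0179]
orientation: [-1.622, -1.871, -0.668]
contact_force: [-0.0, -0.2, -0.5]
grip_width: 0.0514
```

```bash
python3 - <<'E'
from h import *
plan([.4857,-.3419,.0136],tool(8.2,45),n=1)
im=viewer.grab_frame("wrist")[:,:,::-1]
cv2.imwrite("pics/w24.png",im)
E
```

```text
rows 1
[0.0011, 0.0009, 0.0071] [0.27, 0.51, 0.09]
```

View pics/w24.png

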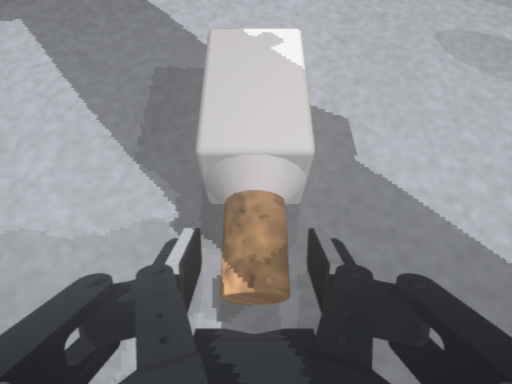

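The neck is centred at (255,245).

drive_tool:
  commands:
    - {"linear": [0.001,0.001,0.008],"dr": [0.2,0.4,0],"jaw": 0.4}
    - {"linear": [0,0,0],"dr": [0,0,0],"jaw": 0.4}
    - {"linear": [0,0,0],"dr": [0,0,0],"jaw": 1}
    - {"linear": [0,0,0],"dr": [0,0,0],"jaw": 1}
    - {"linear": [0,0,0],"dr": [0,0,0],"jaw": 1}
    - {"linear": [0,0,0],"dr": [0,0,0],"jaw": 1}

```text
clock: 39.42
tcp_pos: [0.4861, -0.3418, 0.0132]
orientation: [-1.615, -1.867, -0.669]
contact_force: [-0.6, -0.1, 1.3]
grip_width: 0.0278
```

drive_tool:
  commands:
    - {"linear": [0.03,0,-0.03],"dr": [0,0,0],"jaw": 1}
    - {"linear": [0.025,0,-0.028],"dr": [0,-8,0],"jaw": 1}
    - {"linear": [0.021,0,-0.031],"dr": [0,-8,0],"jaw": 1}
    - {"linear": [0.016,0,-0.034],"dr": [0,-8,0],"jaw": 1}
    - {"linear": [0.01,0,-0.036],"dr": [0,-8,0],"jaw": 1}
    - {"linear": [0.004,0,-0.037],"dr": [0,-8,0],"jaw": 1}
    - {"linear": [0,0,0],"dr": [0,0,0],"jaw": 1}

```text
clock: 40.3
tcp_pos: [0.487, -0.3559, 0.2443]
orientation: [-2.029, -2.339, -0.065]
contact_force: [-0.5, 0.5, -3.7]
grip_width: 0.0281
```

```bash
python3 - <<'E'
from h import *
im=viewer.grab_frame("wrist")[:,:,::-1]
im2=viewer.grab_frame("side")[:,:,::-1]
cv2.imwrite("pics/w25.png",np.hstack([cv2.resize(im,(400,300)),cv2.resize(im2,(400,300))]))
print(obs()[0]["joints"],obs()[0]["grip_width"])
z=tool(7.5,-45).as_matrix()[:,2]; print("place0",np.array([.4223,.268,.133])+.019*z,"place1",np.array([.5075,.2792,.133])+.019*z)
E
```

```text
[ 0.43340145  0.37675659  0.16308874  1.69904177 -0.11878308  1.12033327
  0.77932551] 0.028010512122600292
place0 [0.42405362 0.25467991 0.11956497] place1 [0.50925362 0.26587991 0.11956497]
```

View pics/w25.png

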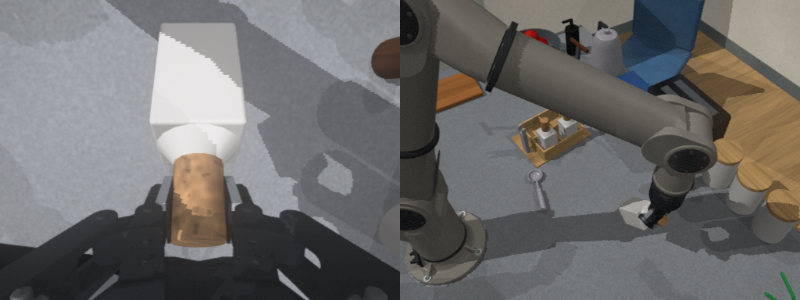

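```bash
python3 - <<'E'
from h import *
plan([.45,.05,.31],tool(7.5,-45),n=10)
E
```

```text
rows 10
[0.0411, 0.0022, -0.0043] [-0.01, -4.88, 0.05]
[0.0406, 0.0021, -0.0078] [-0.01, -4.88, 0.05]
[0.0398, 0.0021, -0.0112] [-0.01, -4.88, 0.05]
[0.0387, 0.0021, -0.0145] [-0.01, -4.88, 0.05]
[0.0374, 0.002, -0.0178] [-0.01, -4.88, 0.05]
[0.0357, 0.002, -0.0209] [-0.01, -4.88, 0.05]
[0.0338, 0.002, -0.0239] [-0.01, -4.88, 0.05]
[0.0316, 0.002, -0.0266] [-0.01, -4.88, 0.05]
[0.0293, 0.0019, -0.0292] [-0.01, -4.88, 0.05]
[0.0267, 0.0019, -0.0316] [-0.01, -4.88, 0.05]
```

drive_tool:
  commands:
    - {"linear": [0.041,0.002,-0.0045],"dr": [0,-4.9,0],"jaw": 1}
    - {"linear": [0.0405,0.002,-0.008],"dr": [0,-4.9,0],"jaw": 1}
    - {"linear": [0.04,0.002,-0.011],"dr": [0,-4.9,0],"jaw": 1}
    - {"linear": [0.039,0.002,-0.0145],"dr": [0,-4.9,0],"jaw": 1}
    - {"linear": [0.0375,0.002,-0.018],"dr": [0,-4.9,0],"jaw": 1}
    - {"linear": [0.036,0.002,-0.021],"dr": [0,-4.9,0],"jaw": 1}
    - {"linear": [0.034,0.002,-0.024],"dr": [0,-4.9,0],"jaw": 1}
    - {"linear": [0.032,0.002,-0.027],"dr": [0,-4.9,0],"jaw": 1}

```text
clock: 41.4
tcp_pos: [0.4477, -0.0327, 0.2776]
orientation: [1.747, 1.972, -0.612]
contact_force: [1.1, -0.4, -4.6]
grip_width: 0.028
```

```bash
python3 - <<'E'
from h import *
print(obs()[0]["joints"],obs()[0]["grip_width"])
plan([.435,.12,.31],tool(7.5,-45))
E
```

```text
[-0.38101745  0.15641333 -0.11247914  2.04926195  0.60305317  1.29665434
 -0.6489612 ] 0.02796996886128834
rows 3
[0.035, 0.0008, -0.0388] [-0.89, -3.02, 0.18]
[0.0329, 0.0013, -0.0405] [-0.89, -3.02, 0.18]
[0.0307, 0.0019, -0.0422] [-0.89, -3.02, 0.18]
```

drive_tool:
  commands:
    - {"linear": [0.03,0.001,-0.042],"dr": [-0.9,-3,0.2],"jaw": 1}
    - {"linear": [0.03,0.001,-0.042],"dr": [-0.9,-3,0.2],"jaw": 1}
    - {"linear": [0.03,0.002,-0.042],"dr": [-0.9,-3,0.2],"jaw": 1}
    - {"linear": [0,0,0],"dr": [0,0,0],"jaw": 1}

```text
clock: 41.9
tcp_pos: [0.4332, 0.1217, 0.3097]
orientation: [1.624, 1.863, -0.701]
contact_force: [-0.1, 0.3, -4.4]
grip_width: 0.0279
```

```bash
python3 - <<'E'
from h import *
print(obs()[0]["joints"],obs()[0]["grip_width"])
plan([.424,.255,.31],tool(7.5,-45))
im=viewer.grab_frame("scene")[:,:,::-1]
im2=viewer.grab_frame("side")[:,:,::-1]
cv2.imwrite("pics/w26.png",np.hstack([cv2.resize(im,(400,300)),cv2.resize(im2,(400,300))]))
E
```

```text
[-0.62781474  0.28839274 -0.24026989  1.88683654  0.60133505  1.59825526
 -0.9236881 ] 0.02786802879519235
rows 3
[0.0312, 0.0026, -0.0317] [-0.34, 0.1, 0.25]
[0.0312, 0.0027, -0.0317] [-0.34, 0.1, 0.25]
[0.0313, 0.0027, -0.0316] [-0.34, 0.1, 0.25]
```

View pics/w26.png

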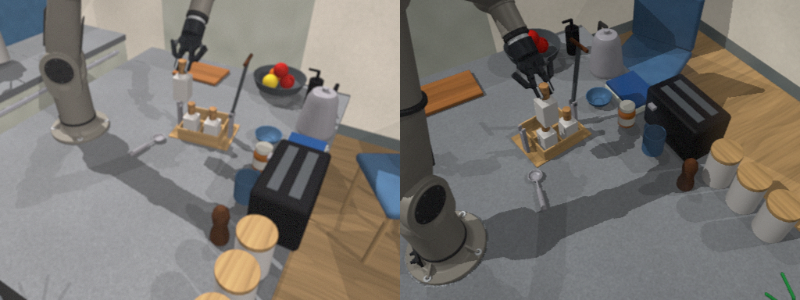

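drive_tool:
  commands:
    - {"linear": [0.031,0.003,-0.031],"dr": [-0.3,0,0.2],"jaw": 1}
    - {"linear": [0.031,0.003,-0.031],"dr": [-0.3,0,0.2],"jaw": 1}
    - {"linear": [0.031,0.003,-0.031],"dr": [-0.3,0,0.2],"jaw": 1}
    - {"linear": [0,0,0],"dr": [0,0,0],"jaw": 1}

```text
clock: 42.5
tcp_pos: [0.4288, 0.2416, 0.3041]
orientation: [1.642, 1.835, -0.708]
contact_force: [-0.4, -0.7, -4.1]
grip_width: 0.028
```

```bash
python3 - <<'E'
from h import *
print(obs()[0]["joints"],obs()[0]["grip_width"])
plan([.424,.2547,.21],tool(7.5,-45))
im=viewer.grab_frame("scene")[:,:,::-1];im2=viewer.grab_frame("side")[:,:,::-1]
cv2.imwrite("pics/w27.png",np.hstack([cv2.resize(im[60:190,180:310],(400,400),interpolation=cv2.INTER_CUBIC),cv2.resize(im2[60:190,120:250],(400,400),interpolation=cv2.INTER_CUBIC)]))
E
```

```text
[-0.75701399  0.43680065 -0.27424926  1.69161455  0.54905125  1.72593432
 -1.05004579] 0.0279526559993815
rows 2
[0.0385, -0.0011, 0.028] [-0.77, 0.42, -0.25]
[0.0383, -0.0013, 0.0282] [-0.77, 0.42, -0.25]
```

View pics/w27.png

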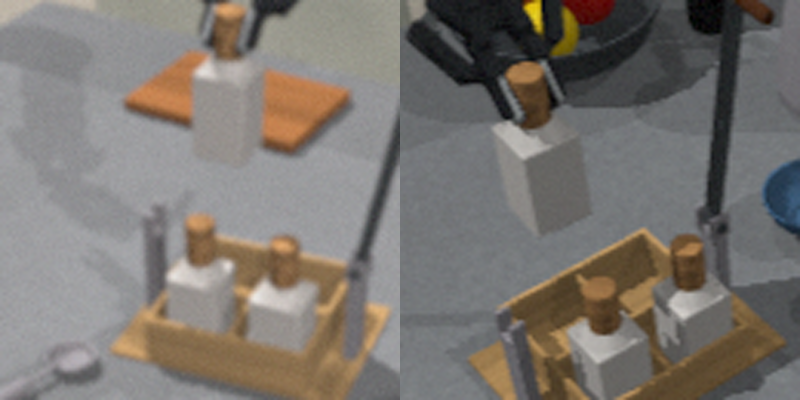

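drive_tool:
  commands:
    - {"linear": [0.038,-0.001,0.02],"dr": [-0.7,0.4,-0.2],"jaw": 1}
    - {"linear": [0.03,-0.001,0.02],"dr": [-0.7,0.4,-0.2],"jaw": 1}
    - {"linear": [0,0,0],"dr": [0,0,0],"jaw": 1}

```text
clock: 42.98
tcp_pos: [0.4273, 0.2495, 0.2269]
orientation: [1.641, 1.837, -0.685]
contact_force: [0.2, -0.3, -3.8]
grip_width: 0.0281
```

```bash
python3 - <<'E'
from h import *
print(obs()[0]["joints"],obs()[0]["grip_width"])
plan([.424,.2547,.205],tool(7.5,-45))
im=viewer.grab_frame("scene")[:,:,::-1];im2=viewer.grab_frame("side")[:,:,::-1]
cv2.imwrite("pics/w28.png",np.hstack([cv2.resize(im[60:190,180:310],(400,400),interpolation=cv2.INTER_CUBIC),cv2.resize(im2[60:190,120:250],(400,400),interpolation=cv2.INTER_CUBIC)]))
E
```

```text
[-0.77108322  0.52038053 -0.27585342  1.75264671  0.56482325  1.59912431
 -1.14355347] 0.02809265410477359
rows 1
[0.0195, -0.0027, 0.0115] [-0.67, 0.4, -0.75]
```

View pics/w28.png

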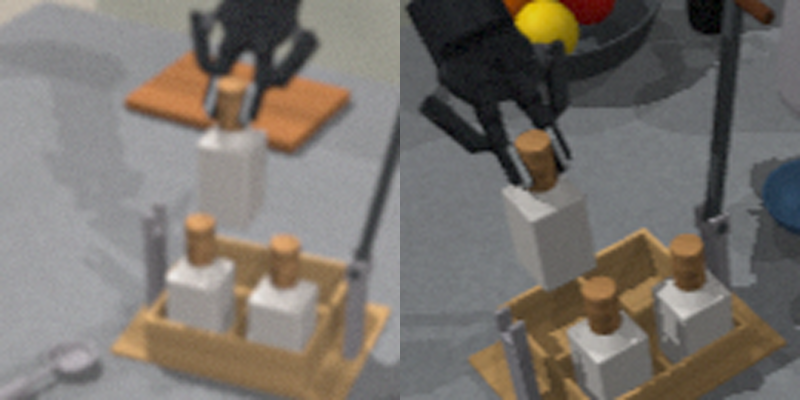

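drive_tool:
  commands:
    - {"linear": [0.022,-0.0035,0.01],"dr": [-0.7,0.4,-0.8],"jaw": 1}
    - {"linear": [0,0,0],"dr": [0,0,0],"jaw": 1}

```text
clock: 43.32
tcp_pos: [0.4248, 0.2587, 0.2072]
orientation: [1.631, 1.854, -0.664]
contact_force: [-0.2, 0.1, -4.0]
grip_width: 0.0282
```

```bash
python3 - <<'E'
from h import *
plan([.424,.2547,.19],tool(7.5,-45))
plan([.424,.2547,.12],tool(7.5,-45),n=6)
E
```

```text
rows 1
[0.0094, -0.0015, 0.0149] [0.24, -0.28, -0.28]
rows 6
[0.0098, -0.0003, 0.0108] [0.04, -0.05, -0.05]
[0.0098, -0.0003, 0.0108] [0.04, -0.05, -0.05]
[0.0098, -0.0003, 0.0108] [0.04, -0.05, -0.05]
[0.0098, -0.0003, 0.0107] [0.04, -0.05, -0.05]
[0.0098, -0.0003, 0.0107] [0.04, -0.05, -0.05]
[0.0098, -0.0002, 0.0107] [0.04, -0.05, -0.05]
```

drive_tool:
  commands:
    - {"linear": [0.0095,-0.0015,0.015],"dr": [0.2,-0.2,-0.2],"jaw": 1}
    - {"linear": [0.013,0,0.013],"dr": [0,0,0],"jaw": 1}
    - {"linear": [0.013,0,0.013],"dr": [0,0,0],"jaw": 1}
    - {"linear": [0,0,0],"dr": [0,0,0],"jaw": 1}

```text
clock: 43.82
tcp_pos: [0.4242, 0.2543, 0.1493]
orientation: [1.628, 1.855, -0.672]
contact_force: [-0.1, -0.5, -3.3]
grip_width: 0.0282
```

```bash
python3 - <<'E'
from h import *
plan([.424,.2547,.12],tool(7.5,-45),n=3)
im=viewer.grab_frame("scene")[:,:,::-1];im2=viewer.grab_frame("side")[:,:,::-1]
cv2.imwrite("pics/w29.png",np.hstack([cv2.resize(im[60:190,180:310],(400,400),interpolation=cv2.INTER_CUBIC),cv2.resize(im2[60:190,120:250],(400,400),interpolation=cv2.INTER_CUBIC)]))
E
```

```text
rows 3
[0.007, -0.0001, 0.0068] [0.01, -0.01, -0.02]
[0.007, -0.0, 0.0068] [0.01, -0.01, -0.02]
[0.007, -0.0, 0.0068] [0.01, -0.01, -0.02]
```

View pics/w29.png

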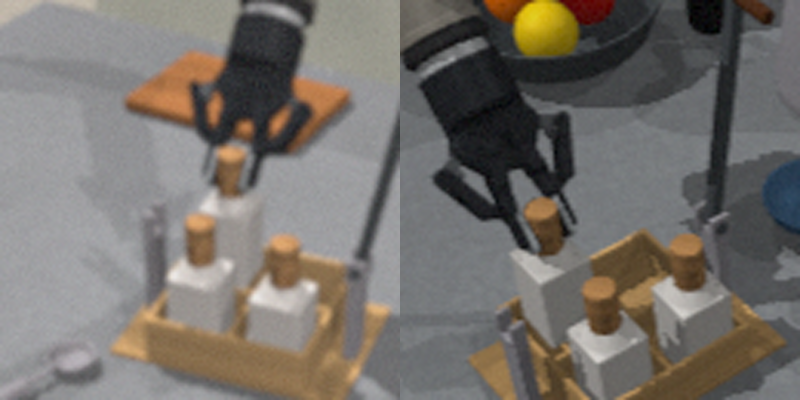

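It is entering the near left cell upright.

drive_tool:
  commands:
    - {"linear": [0.007,0,0.007],"dr": [0,0,0],"jaw": 1}
    - {"linear": [0.007,0,0.007],"dr": [0,0,0],"jaw": 1}
    - {"linear": [0.007,0,0.007],"dr": [0,0,0],"jaw": 1}
    - {"linear": [0,0,0],"dr": [0,0,0],"jaw": 1}

```text
clock: 44.42
tcp_pos: [0.4253, 0.2558, 0.1198]
orientation: [1.631, 1.855, -0.666]
contact_force: [0.0, -0.4, -3.6]
grip_width: 0.0281
```

drive_tool:
  commands:
    - {"linear": [0.002,0,0.002],"dr": [0,0,0],"jaw": 1}
    - {"linear": [0,0,0],"dr": [0,0,0],"jaw": 1}

```text
clock: 44.68
tcp_pos: [0.4258, 0.2563, 0.1183]
orientation: [1.63, 1.853, -0.665]
contact_force: [-0.2, -0.2, -3.6]
grip_width: 0.0281
```

drive_tool:
  commands:
    - {"linear": [0.002,0,0.0025],"dr": [0,0,0],"jaw": 1}
    - {"linear": [0,0,0],"dr": [0,0,0],"jaw": 1}

```text
clock: 44.92
tcp_pos: [0.4262, 0.2568, 0.1185]
orientation: [1.629, 1.85, -0.664]
contact_force: [-0.3, 0.4, -4.8]
grip_width: 0.028
```

drive_tool:
  commands:
    - {"linear": [0,0,0],"dr": [0,0,0],"jaw": 0.45}
    - {"linear": [0,0,0],"dr": [0,0,0],"jaw": 0.45}
    - {"linear": [0,0,0],"dr": [0,0,0],"jaw": 0.45}

```text
clock: 45.3
tcp_pos: [0.4268, 0.2563, 0.119]
orientation: [1.629, 1.849, -0.663]
contact_force: [-0.4, 0.2, 0.2]
grip_width: 0.0471
```

drive_tool:
  commands:
    - {"linear": [0,0,-0.03],"dr": [0,0,0],"jaw": 0.45}
    - {"linear": [0,0,-0.04],"dr": [0,0,0],"jaw": 0.45}
    - {"linear": [-0.02,0,-0.04],"dr": [0,0,0],"jaw": 0.45}
    - {"linear": [-0.04,0,-0.04],"dr": [0,0,0],"jaw": 0.45}
    - {"linear": [-0.04,0,-0.04],"dr": [0,0,0],"jaw": 0.45}
    - {"linear": [0,0,0],"dr": [0,0,0],"jaw": 0.45}

```text
clock: 46.05
tcp_pos: [0.4163, 0.32, 0.3294]
orientation: [1.628, 1.847, -0.669]
contact_force: [0.1, 0.2, -0.3]
grip_width: 0.0472
```

```bash
python3 - <<'E'
from h import *
print(obs()[0]["joints"])
im=viewer.grab_frame("scene")[:,:,::-1];im2=viewer.grab_frame("side")[:,:,::-1]
cv2.imwrite("pics/s30.png",im);cv2.imwrite("pics/d30.png",im2)
cv2.imwrite("pics/w30.png",np.hstack([cv2.resize(im[60:190,200:330],(400,400),interpolation=cv2.INTER_CUBIC),cv2.resize(im2[30:220,100:290],(400,400),interpolation=cv2.INTER_CUBIC)]))
E
```

```text
[-0.84803387  0.48714415 -0.29191844  1.54699457  0.53274678  1.82395391
 -1.08481908]
```

View pics/w30.png

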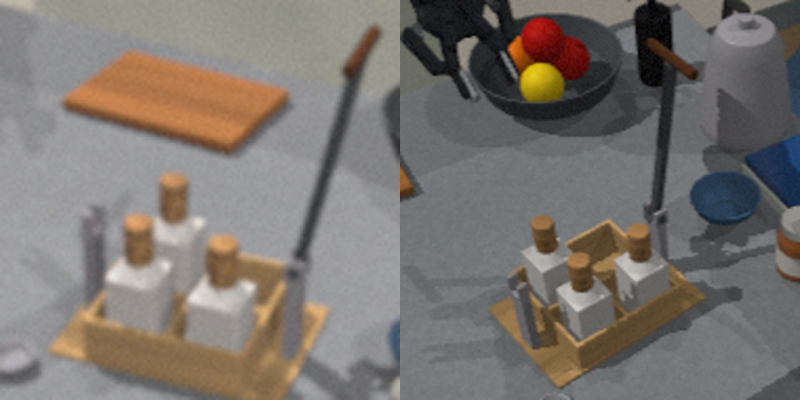

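All three bottles now stand in cells and the bar is still open. Next I close the bar. With the fingers shut I'll go high round to its far side, then push it over along its arc, touching about 190 mm from the hinge.

```bash
cat >> h.py <<'E'
C=np.array([.4705,.231]); Y=np.radians(7.5)
def cw(yc,z,xc=0.): 
    return np.array([C[0]+yc*np.cos(Y)+xc*np.sin(Y), C[1]+yc*np.sin(Y)-xc*np.cos(Y), z])
def arcpt(a,s=.19,h=.0145):
    return cw(.11-s*np.cos(a)+.006*np.sin(a)+h*np.sin(a), .11+s*np.sin(a)+.006*np.cos(a))
E
python3 - <<'E'
from h import *
S=viewer.calibration("scene");D=viewer.calibration("side")
# grip ends/bar triangulation from s30,d30
g=lambda u,v:(200+(u+.5)/400*130-.5,60+(v+.5)/400*130-.5)
d=lambda u,v:(100+(u+.5)/400*190-.5,30+(v+.5)/400*190-.5)
for n,a,b in [("rod near/left end?",(378,32),(652,43)),("rod other",(350,70),(690,72)),("hinge",(296,268),(655,215))]:
    print(n,tri(S,g(*a),D,d(b[0]-400,b[1])))
print(cw(.11,.11),"behind",cw(.2,.45))
plan(cw(.10,.44),tool(20,0))
E
```

```text
rod near/left end? (array([0.61536916, 0.29930126, 0.33795462]), np.float64(0.0024255234651499357))
rod other (array([0.62366052, 0.2194307 , 0.33803292]), np.float64(0.0011392601578072577))
hinge (array([0.57569493, 0.24868007, 0.10458096]), np.float64(0.00019110486908441567))
[0.57955893 0.24535788 0.11      ] behind [0.66878897 0.25710524 0.45      ]
rows 5
[-0.0294, 0.0287, -0.0026] [-0.97, 9.06, -2.4]
[-0.0298, 0.0275, -0.0068] [-0.97, 9.06, -2.4]
[-0.0295, 0.0264, -0.0111] [-0.97, 9.06, -2.4]
[-0.0285, 0.0254, -0.0153] [-0.97, 9.06, -2.4]
[-0.0269, 0.0246, -0.0192] [-0.97, 9.06, -2.4]
```

```bash
sed -i 's/^C=np.array.*/C=np.array([.4705,.2325]); Y=np.radians(8.3)/' h.py; python3 - <<'E'
from h import *
plan([.44,.33,.45],tool(20,0),n=5)
R=tool(20,0);p=np.array([.44,.33,.45]);plan(cw(.21,.46),tool(8.3,0),p0=p,R0=R)
E
```

```text
rows 5
[-0.0166, 0.0052, -0.0186] [-0.97, 9.06, -2.4]
[-0.0137, 0.0049, -0.0209] [-0.97, 9.06, -2.4]
[-0.0104, 0.0048, -0.0227] [-0.97, 9.06, -2.4]
[-0.0069, 0.0048, -0.024] [-0.97, 9.06, -2.4]
[-0.0032, 0.005, -0.0248] [-0.97, 9.06, -2.4]
rows 5
[-0.0289, 0.0402, -0.002] [0.0, 0.0, 2.34]
[-0.0273, 0.0413, -0.002] [0.0, 0.0, 2.34]
[-0.0256, 0.0424, -0.002] [0.0, 0.0, 2.34]
[-0.0238, 0.0434, -0.002] [0.0, 0.0, 2.34]
[-0.022, 0.0444, -0.002] [0.0, 0.0, 2.34]
```

drive_tool:
  commands:
    - {"linear": [-0.017,0.005,-0.019],"dr": [-1,9.1,-2.4],"jaw": 1}
    - {"linear": [-0.014,0.005,-0.021],"dr": [-1,9.1,-2.4],"jaw": 1}
    - {"linear": [-0.01,0.005,-0.023],"dr": [-1,9.1,-2.4],"jaw": 1}
    - {"linear": [-0.007,0.005,-0.024],"dr": [-1,9.1,-2.4],"jaw": 1}
    - {"linear": [-0.003,0.005,-0.025],"dr": [-1,9.1,-2.4],"jaw": 1}
    - {"linear": [0,0,0],"dr": [0,0,0],"jaw": 1}

```text
clock: 46.9
tcp_pos: [0.4416, 0.328, 0.4424]
orientation: [-1.782, -2.563, -0.0]
contact_force: [0.4, -0.2, -0.8]
grip_width: 0.0001
```

```bash
python3 - <<'E'
from h import *
print(obs()[0]["joints"])
plan(cw(.21,.46),tool(8.3,0))
E
```

```text
[-0.44368945  0.16847722 -0.34908872  1.51858735  0.03824233  1.46794049
 -0.43658946]
rows 5
[-0.0286, 0.0398, -0.0044] [-0.15, -0.17, 2.42]
[-0.027, 0.041, -0.0042] [-0.15, -0.17, 2.42]
[-0.0252, 0.0421, -0.0041] [-0.15, -0.17, 2.42]
[-0.0234, 0.0431, -0.0039] [-0.15, -0.17, 2.42]
[-0.0216, 0.0441, -0.0037] [-0.15, -0.17, 2.42]
```

drive_tool:
  commands:
    - {"linear": [-0.0285,0.04,-0.0045],"dr": [0,0,2.4],"jaw": 1}
    - {"linear": [-0.027,0.041,-0.0045],"dr": [0,0,2.4],"jaw": 1}
    - {"linear": [-0.025,0.042,-0.004],"dr": [0,0,2.4],"jaw": 1}
    - {"linear": [-0.0235,0.043,-0.004],"dr": [0,0,2.4],"jaw": 1}
    - {"linear": [-0.0215,0.044,-0.004],"dr": [0,0,2.4],"jaw": 1}
    - {"linear": [0,0,0],"dr": [0,0,0],"jaw": 1}

```text
clock: 47.65
tcp_pos: [0.6787, 0.267, 0.4381]
orientation: [-2.037, -2.359, 0.057]
contact_force: [-0.9, 0.0, -0.5]
grip_width: -0.0002
```

```bash
python3 - <<'E'
from h import *
print(obs()[0]["joints"])
plan(cw(.21,.305),tool(8.3,0))
im=viewer.grab_frame("scene")[:,:,::-1];im2=viewer.grab_frame("side")[:,:,::-1]
cv2.imwrite("pics/w31.png",np.hstack([cv2.resize(im[0:200,180:380],(400,400),interpolation=cv2.INTER_CUBIC),cv2.resize(im2[0:200,120:320],(400,400),interpolation=cv2.INTER_CUBIC)]))
E
```

```text
[-0.3447534   0.52729996 -0.20587715  1.02559898  0.09281034  1.64032941
 -0.37466895]
rows 3
[-0.0011, 0.0016, 0.0443] [-0.83, 0.12, 0.03]
[-0.0012, 0.0009, 0.0444] [-0.83, 0.12, 0.03]
[-0.0013, 0.0003, 0.0444] [-0.83, 0.12, 0.03]
```

View pics/w31.png

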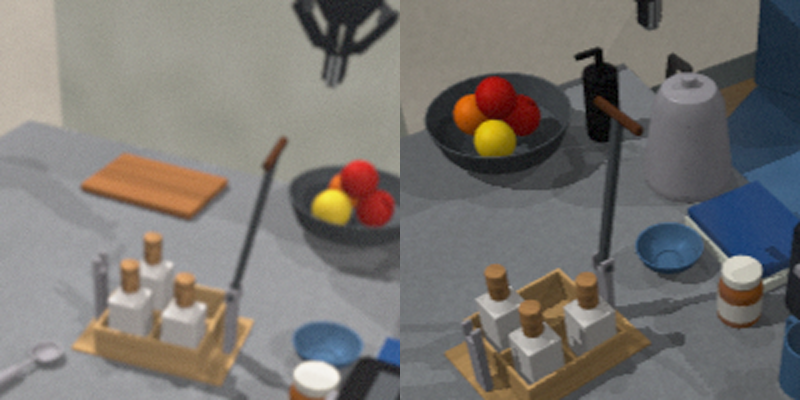

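The shut fingers are beyond and above the bar's grip, and the bottles stand. I'll go down behind it.

drive_tool:
  commands:
    - {"linear": [-0.001,0.001,0.04],"dr": [-0.8,0,0],"jaw": 1}
    - {"linear": [-0.001,0.001,0.04],"dr": [-0.8,0,0],"jaw": 1}
    - {"linear": [-0.001,0,0.038],"dr": [-0.8,0,0],"jaw": 1}
    - {"linear": [0,0,0],"dr": [0,0,0],"jaw": 1}

```text
clock: 48.25
tcp_pos: [0.6677, 0.273, 0.3173]
orientation: [-2.033, -2.394, 0.009]
contact_force: [0.1, 0.1, -0.1]
grip_width: -0.0001
```

```bash
python3 - <<'E'
from h import *
o,p,R=obs()
print(o["joints"]); np.set_printoptions(precision=4,suppress=True)
for a in (1.75,1.65,1.55,1.45,1.35,1.2,1.05,.9,.75,.6,.45,.3,.15,0):
    s=.18+.02*np.sin(a); q=arcpt(a,s); print(a,q, R.inv().apply(q-p))
E
```

```text
[-0.33520262  0.51660176 -0.22240538  1.30228934  0.113672    1.34032459
 -0.39344381]
1.75 [0.6345 0.2564 0.3054] [-0.011  -0.0353  0.012 ]
1.65 [0.6152 0.2536 0.3088] [-0.0106 -0.0549  0.0087]
1.55 [0.5955 0.2507 0.3101] [-0.0103 -0.0748  0.0076]
1.45 [0.5757 0.2478 0.3091] [-0.0099 -0.0948  0.0086]
1.35 [0.5559 0.245  0.306 ] [-0.0096 -0.1148  0.0118]
1.2 [0.527  0.2407 0.2973] [-0.009  -0.1439  0.0206]
1.05 [0.4998 0.2368 0.2842] [-0.0085 -0.1714  0.0339]
0.9 [0.4749 0.2331 0.267 ] [-0.008  -0.1965  0.0512]
0.75 [0.453  0.2299 0.2464] [-0.0075 -0.2185  0.0719]
0.6 [0.4346 0.2273 0.223 ] [-0.0071 -0.237   0.0954]
0.45 [0.42   0.2251 0.1975] [-0.0068 -0.2516  0.121 ]
0.3 [0.4096 0.2236 0.1707] [-0.0065 -0.262   0.1478]
0.15 [0.4033 0.2227 0.1433] [-0.0063 -0.2682  0.1752]
0 [0.4012 0.2224 0.116 ] [-0.0062 -0.2702  0.2025]
```

drive_tool:
  commands:
    - {"linear": [-0.012,0,0.004],"dr": [0,0,0],"jaw": 1}
    - {"linear": [-0.003,-0.015,0.004],"dr": [0,0,0],"jaw": 1}
    - {"linear": [0,-0.02,0],"dr": [0,0,0],"jaw": 1}
    - {"linear": [0,-0.02,0],"dr": [0,0,0],"jaw": 1}
    - {"linear": [0,-0.02,0],"dr": [0,0,0],"jaw": 1}
    - {"linear": [0,0,0],"dr": [0,0,0],"jaw": 1}

```text
clock: 49.0
tcp_pos: [0.5986, 0.2459, 0.3212]
orientation: [2.029, 2.388, 0.015]
contact_force: [0.3, 0.2, -0.2]
grip_width: -0.0003
```

```bash
python3 - <<'E'
from h import *
o,p,R=obs()
np.set_printoptions(precision=4,suppress=True)
im=viewer.grab_frame("scene")[:,:,::-1];im2=viewer.grab_frame("side")[:,:,::-1]
cv2.imwrite("pics/w32.png",np.hstack([cv2.resize(im[0:200,180:380],(400,400),interpolation=cv2.INTER_CUBIC),cv2.resize(im2[0:200,120:320],(400,400),interpolation=cv2.INTER_CUBIC)]))
for a in (1.65,1.55,1.45,1.35,1.2,1.05,.9,.75):
    s=.18+.02*np.sin(a); q=arcpt(a,s); print(a,q, R.inv().apply(q-p))
E
```

```text
1.65 [0.6152 0.2536 0.3088] [0.0049 0.0175 0.0126]
1.55 [0.5955 0.2507 0.3101] [ 0.0053 -0.0024  0.0111]
1.45 [0.5757 0.2478 0.3091] [ 0.0056 -0.0225  0.0118]
1.35 [0.5559 0.245  0.306 ] [ 0.006  -0.0425  0.0147]
1.2 [0.527  0.2407 0.2973] [ 0.0065 -0.0717  0.023 ]
1.05 [0.4998 0.2368 0.2842] [ 0.007  -0.0994  0.0358]
0.9 [0.4749 0.2331 0.267 ] [ 0.0074 -0.1248  0.0526]
0.75 [0.453  0.2299 0.2464] [ 0.0078 -0.1472  0.073 ]
```

View pics/w32.png

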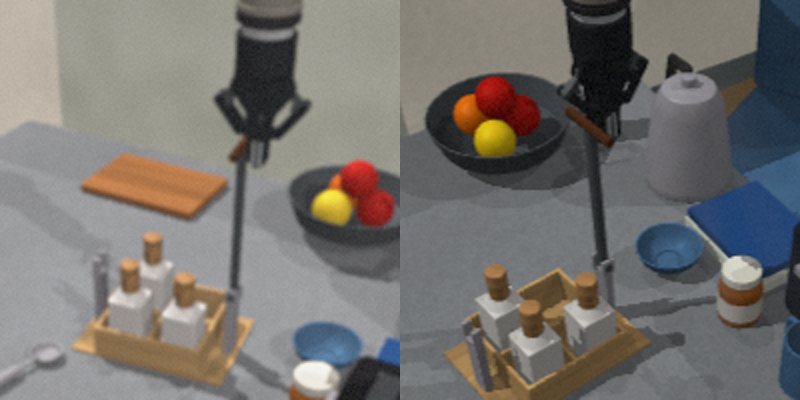

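The bar is moving, pushed behind its grip, and is now about upright. I'll follow the arc.

drive_tool:
  commands:
    - {"linear": [0.005,-0.015,0.012],"dr": [0,0,0],"jaw": 1}
    - {"linear": [0,-0.022,0.004],"dr": [0,0,0],"jaw": 1}
    - {"linear": [0,-0.024,0.006],"dr": [0,0,0],"jaw": 1}
    - {"linear": [0,-0.024,0.01],"dr": [0,0,0],"jaw": 1}
    - {"linear": [0,-0.024,0.013],"dr": [0,0,0],"jaw": 1}
    - {"linear": [0,0,0],"dr": [0,0,0],"jaw": 1}

```text
clock: 49.85
tcp_pos: [0.5016, 0.2337, 0.281]
orientation: [2.03, 2.373, 0.041]
contact_force: [-0.3, -0.2, 0.3]
grip_width: -0.0001
```

```bash
python3 - <<'E'
from h import *
o,p,R=obs()
np.set_printoptions(precision=4,suppress=True); print(o["joints"])
im=viewer.grab_frame("scene")[:,:,::-1];im2=viewer.grab_frame("side")[:,:,::-1]
cv2.imwrite("pics/w33.png",np.hstack([cv2.resize(im[0:200,180:380],(400,400),interpolation=cv2.INTER_CUBIC),cv2.resize(im2[0:200,120:320],(400,400),interpolation=cv2.INTER_CUBIC)]))
for a in (1.2,1.05,.9,.75,.6,.45,.3,.15,0):
    s=.18+.02*np.sin(a); q=arcpt(a,s); print(a,q, R.inv().apply(q-p))
E
```

```text
[-0.3229  0.2303 -0.2734  1.798   0.0815  1.0926 -0.4696]
1.2 [0.527  0.2407 0.2973] [ 0.0031  0.0268 -0.0155]
1.05 [0.4998 0.2368 0.2842] [ 0.0034 -0.0012 -0.0032]
0.9 [0.4749 0.2331 0.267 ] [ 0.0036 -0.0269  0.0132]
0.75 [0.453  0.2299 0.2464] [ 0.0037 -0.0497  0.0331]
0.6 [0.4346 0.2273 0.223 ] [ 0.0039 -0.069   0.0559]
0.45 [0.42   0.2251 0.1975] [ 0.0039 -0.0845  0.0809]
0.3 [0.4096 0.2236 0.1707] [ 0.004  -0.0959  0.1073]
0.15 [0.4033 0.2227 0.1433] [ 0.004  -0.1031  0.1345]
0 [0.4012 0.2224 0.116 ] [ 0.0039 -0.1061  0.1617]
```

View pics/w33.png

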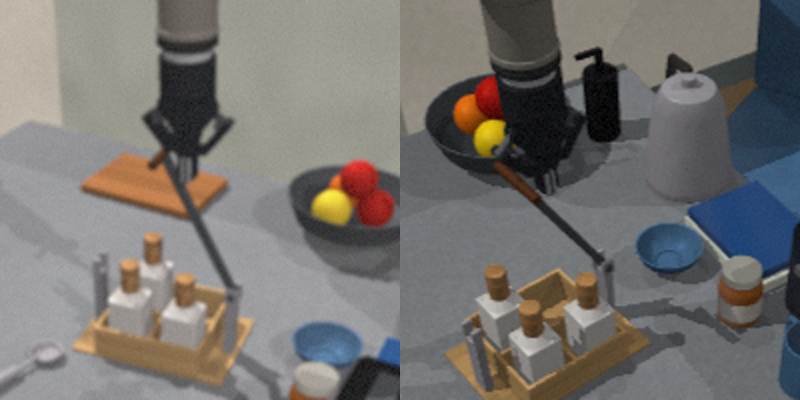

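The bar follows as planned, at about 60 degrees.

drive_tool:
  commands:
    - {"linear": [0.003,-0.025,0.014],"dr": [0,0,0],"jaw": 1}
    - {"linear": [0,-0.022,0.02],"dr": [0,0,0],"jaw": 1}
    - {"linear": [0,-0.019,0.023],"dr": [0,0,0],"jaw": 1}
    - {"linear": [0,-0.012,0.022],"dr": [0,0,0],"jaw": 1}
    - {"linear": [0,0,0],"dr": [0,0,0],"jaw": 1}

```text
clock: 50.58
tcp_pos: [0.4368, 0.2284, 0.2024]
orientation: [2.034, 2.364, 0.061]
contact_force: [1.1, -0.5, 0.8]
grip_width: 0.0
```

```bash
python3 - <<'E'
from h import *
o,p,R=obs()
np.set_printoptions(precision=4,suppress=True); print(o["joints"])
im=viewer.grab_frame("scene")[:,:,::-1];im2=viewer.grab_frame("side")[:,:,::-1]
cv2.imwrite("pics/w34.png",np.hstack([cv2.resize(im[0:200,180:380],(400,400),interpolation=cv2.INTER_CUBIC),cv2.resize(im2[0:200,120:320],(400,400),interpolation=cv2.INTER_CUBIC)]))
for a in (.75,.6,.45,.3,.15,0):
    s=.18+.02*np.sin(a); q=arcpt(a,s); print(a,q, R.inv().apply(q-p))
E
```

```text
[-0.3523  0.2054 -0.2985  2.0272  0.0961  0.877  -0.5538]
0.75 [0.453  0.2299 0.2464] [-0.0005  0.0181 -0.0432]
0.6 [0.4346 0.2273 0.223 ] [-0.0006 -0.0015 -0.0207]
0.45 [0.42   0.2251 0.1975] [-0.0008 -0.0173  0.0041]
0.3 [0.4096 0.2236 0.1707] [-0.0009 -0.029   0.0305]
0.15 [0.4033 0.2227 0.1433] [-0.0011 -0.0366  0.0575]
0 [0.4012 0.2224 0.116 ] [-0.0014 -0.0399  0.0847]
```

View pics/w34.png

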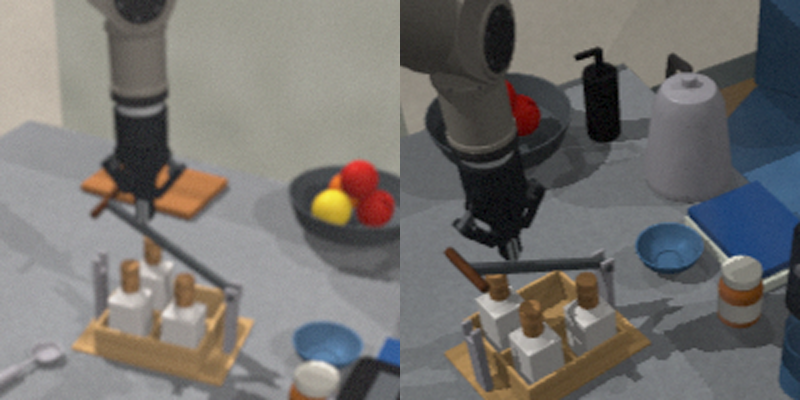

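drive_tool:
  commands:
    - {"linear": [0,-0.02,0.008],"dr": [0,0,0],"jaw": 1}
    - {"linear": [0,-0.014,0.02],"dr": [0,0,0],"jaw": 1}
    - {"linear": [0,-0.008,0.022],"dr": [0,0,0],"jaw": 1}
    - {"linear": [0,0,0],"dr": [0,0,0],"jaw": 1}

```text
clock: 51.18
tcp_pos: [0.4069, 0.2274, 0.1569]
orientation: [2.035, 2.356, 0.086]
contact_force: [1.4, -0.8, 0.7]
grip_width: 0.0
```

```bash
python3 - <<'E'
from h import *
o,p,R=obs()
np.set_printoptions(precision=4,suppress=True); print(o["joints"])
im=viewer.grab_frame("scene")[:,:,::-1];im2=viewer.grab_frame("side")[:,:,::-1]
cv2.imwrite("pics/w35.png",np.hstack([cv2.resize(im[0:200,180:380],(400,400),interpolation=cv2.INTER_CUBIC),cv2.resize(im2[0:200,120:320],(400,400),interpolation=cv2.INTER_CUBIC)]))
for a in (.3,.15,0):
    s=.18+.02*np.sin(a); q=arcpt(a,s); print(a,q, R.inv().apply(q-p))
E
```

```text
[-0.3798  0.2183 -0.3082  2.1396  0.1237  0.7382 -0.6224]
0.3 [0.4096 0.2236 0.1707] [-0.0039  0.003  -0.0136]
0.15 [0.4033 0.2227 0.1433] [-0.0043 -0.005   0.0133]
0 [0.4012 0.2224 0.116 ] [-0.0047 -0.0087  0.0404]
```

View pics/w35.png

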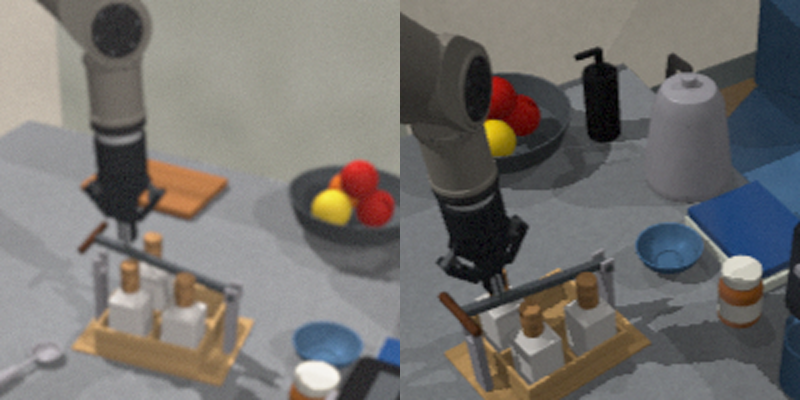

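drive_tool:
  commands:
    - {"linear": [-0.005,-0.004,0.012],"dr": [0,0,0],"jaw": 1}
    - {"linear": [-0.003,-0.003,0.014],"dr": [0,0,0],"jaw": 1}
    - {"linear": [0,-0.002,0.012],"dr": [0,0,0],"jaw": 1}
    - {"linear": [0,0,0],"dr": [0,0,0],"jaw": 1}

```text
clock: 51.78
tcp_pos: [0.4046, 0.22, 0.1188]
orientation: [2.035, 2.352, 0.096]
contact_force: [-1.0, 0.0, -0.2]
grip_width: -0.0002
```

```bash
python3 - <<'E'
from h import *
o,p,R=obs()
np.set_printoptions(precision=4,suppress=True); print(o["joints"])
im=viewer.grab_frame("scene")[:,:,::-1];im2=viewer.grab_frame("side")[:,:,::-1]
cv2.imwrite("pics/w36.png",np.hstack([cv2.resize(im[80:200,200:320],(400,400),interpolation=cv2.INTER_CUBIC),cv2.resize(im2[90:210,120:240],(400,400),interpolation=cv2.INTER_CUBIC)]))
for a in (.15,0):
    s=.18+.02*np.sin(a); q=arcpt(a,s); print(a,q, R.inv().apply(q-p))
E
```

```text
[-0.3863  0.2689 -0.2945  2.1891  0.1601  0.6346 -0.6501]
0.15 [0.4033 0.2227 0.1433] [ 0.0033  0.0008 -0.0244]
0 [0.4012 0.2224 0.116 ] [ 0.0028 -0.0031  0.0027]
```

View pics/w36.png

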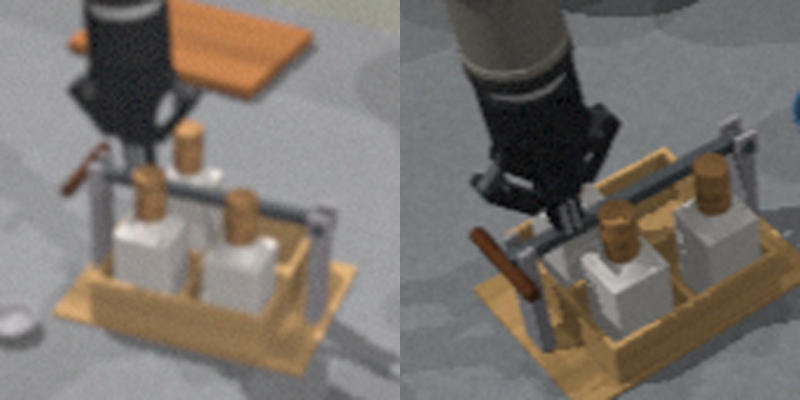

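The bar is nearly down in the fork. I'll press the last millimetres.

drive_tool:
  commands:
    - {"linear": [0.001,-0.001,0.005],"dr": [0,0,0],"jaw": 1}
    - {"linear": [0,0,0.005],"dr": [0,0,0],"jaw": 1}
    - {"linear": [0,0,0],"dr": [0,0,0],"jaw": 1}

```text
clock: 52.25
tcp_pos: [0.4055, 0.2217, 0.1164]
orientation: [2.033, 2.348, 0.098]
contact_force: [-2.6, -2.1, 2.2]
grip_width: -0.0
```

drive_tool:
  commands:
    - {"linear": [0,0,0.006],"dr": [0,0,0],"jaw": 1}
    - {"linear": [0,0,0.006],"dr": [0,0,0],"jaw": 1}
    - {"linear": [0,0,0],"dr": [0,0,0],"jaw": 1}

```text
clock: 52.62
tcp_pos: [0.406, 0.2221, 0.1168]
orientation: [2.03, 2.341, 0.096]
contact_force: [0.1, -0.3, 0.1]
grip_width: 0.0003
```

```bash
python3 - <<'E'
from h import *
im=viewer.grab_frame("scene")[:,:,::-1];im2=viewer.grab_frame("side")[:,:,::-1]
cv2.imwrite("pics/w37.png",np.hstack([cv2.resize(im[80:200,200:320],(400,400),interpolation=cv2.INTER_CUBIC),cv2.resize(im2[90:210,120:240],(400,400),interpolation=cv2.INTER_CUBIC)]))
E
```

```text
(no output)
```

View pics/w37.png

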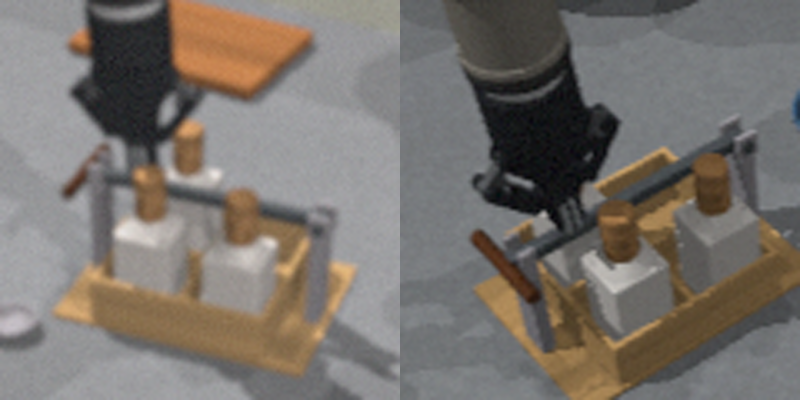

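It stopped at z = 0.1168, which matches a closed bar (top face 0.116). I'll lift straight off and check the angle.

drive_tool:
  commands:
    - {"linear": [0,0,-0.03],"dr": [0,0,0],"jaw": 1}
    - {"linear": [0,0,-0.05],"dr": [0,0,0],"jaw": 1}
    - {"linear": [0,0,-0.06],"dr": [0,0,0],"jaw": 1}
    - {"linear": [0,0.02,-0.05],"dr": [0,0,0],"jaw": 1}
    - {"linear": [0.05,0.02,-0.03],"dr": [0,0,0],"jaw": 1}
    - {"linear": [0.05,0.02,0],"dr": [0,0,0],"jaw": 1}
    - {"linear": [0.05,0.02,0],"dr": [0,0,0],"jaw": 1}
    - {"linear": [0,0,0],"dr": [0,0,0],"jaw": 1}

```text
clock: 53.72
tcp_pos: [0.4501, 0.3823, 0.3503]
orientation: [2.034, 2.338, 0.106]
contact_force: [-0.4, -0.4, 0.0]
grip_width: -0.0001
```

```bash
python3 - <<'E'
from h import *
im=viewer.grab_frame("scene")[:,:,::-1];im2=viewer.grab_frame("side")[:,:,::-1]
cv2.imwrite("pics/s38.png",im);cv2.imwrite("pics/d38.png",im2)
cv2.imwrite("pics/w38.png",np.hstack([cv2.resize(im[90:190,210:310],(400,400),interpolation=cv2.INTER_CUBIC),cv2.resize(im2[110:210,130:230],(400,400),interpolation=cv2.INTER_CUBIC)]))
E
```

```text
(no output)
```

View pics/w38.png

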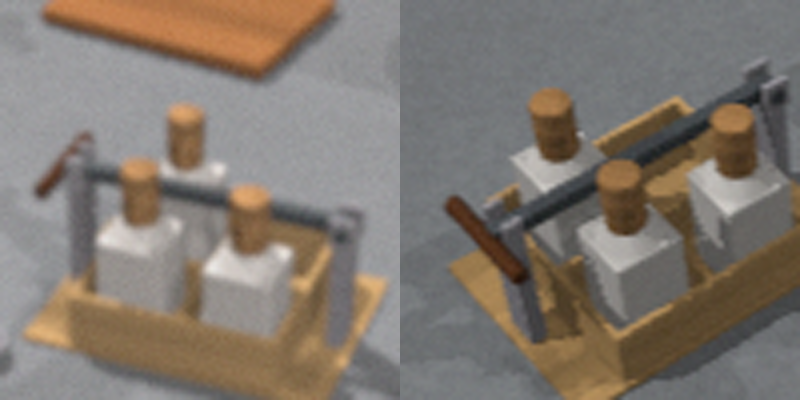

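View pics/s38.png

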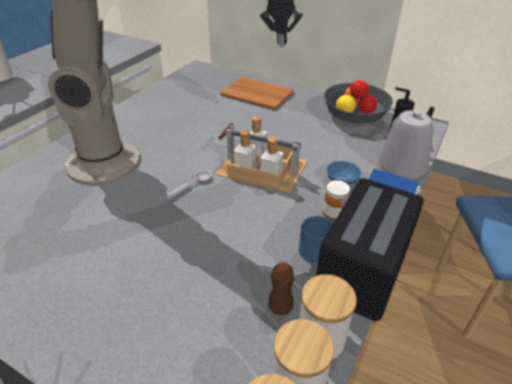

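```bash
python3 - <<'E'
from h import *
S=viewer.calibration("scene");D=viewer.calibration("side")
g=lambda u,v:(210+(u+.5)/4-.5,90+(v+.5)/4-.5)
d=lambda u,v:(130+(u-400+.5)/4-.5,110+(v+.5)/4-.5)
for n,a,b in [("rod left",(85,138),(453,204)),("rod right",(42,190),(517,274)),("rod mid",(64,164),(485,239)),
  ("neckNL",(185,110),(551,97)),("neckNR",(139,167),(620,170)),("neckFR",(250,192),(733,113)),("hinge",(345,222),(772,95))]:
    print(n,*tri(S,g(*a),D,d(*b)))
print(obs()[0]["clock"])
E
```

```text
rod left [0.33723414 0.25823496 0.10822529] 0.001056133811182399
rod right [0.34867    0.17703482 0.10718168] 0.0003924033206798965
rod mid [0.34312489 0.21734063 0.1073533 ] 0.0007728510489581785
neckNL [0.42404603 0.27121221 0.1534175 ] 0.001181317409773863
neckNR [0.43398626 0.18408564 0.15173691] 0.0023952286121488183
neckFR [0.52306535 0.19184616 0.15301255] 0.0013484017989037272
hinge [0.5765842  0.23990916 0.11137311] 0.0091921906309342
53.825
```

The grip's height of 0.107 m (0.110 when closed) and the neck tops at 0.152–0.153 m (0.152 when standing on the floors) agree with a finished job, and the arm is clear.

```bash
python3 - <<'E'
from bench import job
print(job.hand_in())
E
```

```text
the job is handed in; nothing more can be done
None
```

All three bottles present now stand upright, one each in the far right, near right and near left cells. The bar was then pushed over into its catch. I handed the job in at about 54 s with the arm clear; no verdict is reported.

**Last checks, from two views:**
- **Bottles:** the neck tops measure 0.152–0.153 m, against 0.152 m expected with the bottles standing on the cell floors.
- **Bar:** its grip is at about 0.107 m, against 0.110 m when closed, so it is level to within about 0.015 rad. When I pressed it further it stopped at z = 0.117 m, where a closed bar's top face would be 0.116 m.
- **Bystanders:** the mug, mill, jam jar and dish look unmoved. I judged this by eye and did not measure it.

**What went wrong or disagreed:**
- **Third bottle knocked aside:** it had moved before I picked it up, so I located it again from above.
- **First approach to it failed:** joints 2 and 3 were almost at the ends of their ranges. I swung the arm round to unwind it, and the second try worked.
- **Early corner picks:** the first readings of the bottles and carrier from the scene and side views differed by up to about 10 mm. I used the wrist camera's measurements instead.
- **Force readings:** during the set-downs and the last press on the bar they were not clear, so I went by height there.

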